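# Exercise the spring-backed mirror mount to its mark

## Robot

A 6-joint arm with a two-finger parallel gripper is mounted at the origin on the work surface. World frame = base frame: x ahead of the robot, y to its left, z up, the work surface at z = 0. Lengths are in m, angles in degrees, forces in N, time in s.
With the tool pointing down it reaches from about 0.4 to 0.825 m from the base axis. Payload 7 kg.
Tool frame: the origin (TCP) lies at the very end of the fingers, on their centre line; the grasp point (between the pads) lies 19 mm behind it (arm.grip_depth is the distance from the TCP to the grasp point, in m); x points along the fingers, y is the direction in which the jaws open and shut, and the axes are right-handed (so a half turn about x gives the same grasp; the last joint's range is limited). The gripper opens to 88 mm and grips with 3 to 60 N. Pads are 19 mm wide; open, the fingers measure 130 mm over their backs; the gripper's body (78 mm by 193 mm) begins 47 mm behind the grasp point.
Start: joints at [-52.649, 20.546, 0.682, 0, -70.136, -16.507], TCP at [0.24, -0.631, 0.205] pointing down, gripper open.
Joint ranges: [-176.03, 176.03], [-82.01, 121.73], [-58.28, 71.71], [-173.87, 95.51], [-174.79, -0.11], [-173.66, 173.66]. Speed limits (degrees/s): [136.94, 136.94, 172.46, 180, 180, 180].

## Interface

Orientations are given as [roll, pitch, yaw] about the fixed x, y, z axes, in that order (R = Rz(yaw) Ry(pitch) Rx(roll)).
In Python, from plant import sensors, imaging, workorder, recognise, tip_of, arm gives the robot as it stands.
- The arm moves only by the tool carry_out, never from a script. Its argument "targets" is a list of rows, each an object with "fingers": the gripper's target within -1 to 1 (fully open at 1, half-way at 0, shut at -1); "translation": the shift along the tool's x, y, z in cm, a list of three; "rotation": the turn, a rotation vector about the tool's x, y, z in degrees, a list of three. A call has exactly 5 rows; each row is the pose to reach, as a shift and turn from the pose measured when the call began, along the tool's axes at that moment; what a row does not reach only later rows make up. A row lasts 1/12 s, in which the tool goes at most 41.7 mm and 7.16 degrees, less where a joint would pass 70% of its speed; a pose out of reach is approached as far as the arm can. A call with a gripper value outside its range is refused whole. The fingers move at their own pace and stop on an object; "squeeze" is the grip in N (left out, the last holds). Time passes only in rows, so rows that repeat a pose let the fingers close, or fill a call up. It gives the time, the measured TCP pose, the force and the opening at its end, in the units of the state.
- sensors.sense(): the state, without advancing time (a new reading comes with each control period).
- imaging.get_image(name): name is "scene" or "top" or "wrist"; returns a dict with "frame" (384x512x3 uint8, red, green, blue), "z_map" (384x512 float32, m along the optical axis (not along the pixel's ray), 0 where there is no reading), "vertical_fov" (degrees; the focal length in pixels is half the picture's height over the tangent of half this angle, whatever the lens; pixels are square), "cx", "cy" (the principal point, pixels), "D" ([k1, k2, p1, p2, k3] as OpenCV has them; the pictures are not rectified), "view" (4x4, takes a point from world to camera coordinates); the wrist camera has in their place "mount" (4x4, takes a point from camera to tool coordinates, whose origin is the TCP and whose axes are the tool frame's). Camera axes: x right, y down, z forward; pixel columns grow to the right and rows downward; lengths in m; the calibration is good to about 2 mm. A picture is of the moment at which its call begins: read the wrist's pose just before it.
- workorder.hand_in(): hands the job in, once; it reports no verdict.
Trained networks look in a picture, given as the dict that the camera call returned (one of the last four; its "shot" number tells which), for a name from the list of things; names that differ only in an ending like _2 or _b are one class to them, and where a whole thing is asked for, a point or a joint stands for the part that bears it (a point fixed in the world has none). Each returns a list of dicts, best first, with "conf" (0 to 1); they miss things now and then, are a little off and sometimes report something else, mostly with a low value. They report only what shows in the picture. A call takes as long as a camera call.
- recognise(picture, name): "rect" ([left, top, right, bottom] in pixels, round what is visible of it).
- tip_of(picture, name): "xy" ([column, row] in pixels: a listed point, or the origin of a listed thing).
The state is a dict: "time_s": time; "q": joint angles; "joint_velocities": joint speeds; "tau": joint torques, N m; "ee_pos": TCP position; "orientation": TCP orientation; "contact_force": force on the tool from outside, world axes, zero at the start; "wrist_torque": the same for the moment, N m; "finger_gap": opening from 0.0 (shut) to 1.0 (fully open).
Only numpy, scipy, OpenCV 4.12 (cv2) and the standard library are available. Lean on these libraries where they do the work, as an engineer would, in place of code of your own. Each camera call takes 0.05 s, during which the arm holds its last target.

## Task

The mirror mount on the breadboard has just been readjusted and its springs must be exercised so that it seats again: with a fingertip, press the free top corner of the mirror plate (the one with the silver dot, beside the needle) back until the yellow needle stands over the red mark on the scale, without running well past it, and hold it there for a moment. Then keep the finger on the corner and slowly ease the plate back to rest without letting it snap, and move clear. Only press: do not pinch the plate, touch the mirror glass or the needle, shift the red marker, or disturb the other things on the bench.

Things in the scene. Friction and masses are not known exactly. Their poses are not given: they have to be found in the camera images.
- mirror_mount: Dark kinematic mirror mount on a steel pedestal, fixed. Origin on the breadboard's top, 105 mm below the mirror plate's centre. x = level pressing direction (roughly away from the robot; the mirror faces -x), y = to the left, towards needle and scale, z up. Behind the mirror plate, from x = 16 mm, an L-shaped rear plate with two black knobs (to x = 62 mm) leaves the space behind the free corner empty.
- plate_centre (a point): Centre of the mirror plate's rear face (x = 0, y = 0, z = 105 mm in the mount's frame); axes as the mount's at rest. The plate is square, upright, 120 x 120 mm, 12 mm thick (front face at x = -12 mm), hinged on the diagonal from its top right to its bottom left corner.
- free_corner (a point): Where to press, along the mount's +x: centre of the silver dot (16 mm across) on the front face at the plate's free corner (top left seen from the robot), 13 mm from the top edge and 13 mm from the left edge. Moves with the plate; axes as the mount's at rest.
- tilt_plate (a joint): Tilt of the mirror plate (rad). 0 = at rest (start), grows as the free corner is pressed to the mount's +x, hard stop at 0.27. A plate point at y, z from the centre moves (y+z)/1.41 per rad: the dot 66 mm per rad. About 2 N at the dot starts it, 5 to 8 N holds it at the mark. Let go, it snaps back at 2 rad/s or more (over 1.2 is too fast); a finger drawn back at 30 mm/s or less is gentle.
- needle: Yellow needle, a 3 x 4 mm bar carried by the tilting plate, sticking out 60 mm to the left (+y) of the plate's left edge, 8 mm above the plate's centre. Do not touch. Origin: centre of the plate's rear face.
- needle_tip (a point): Pointed end of the needle, 120 mm left of the plate's centre and 8 mm above it, over the scale. It moves along the mount's +x, about 90 mm per rad of tilt.
- red_mark (a point): Top centre of the red mark, a stripe 6 mm wide (mount's x) across the white level scale, about 9 mm below the needle; at the start 9 to 15 mm ahead (mount's +x) of the needle. Axes as the mount's. The needle is on the mark when tip and mark have the same x along the mount's axis.
- red_marker (a joint): Position of the sliding red marker (m) along the mount's +x, 0 = at the needle's rest; preset to 9 to 15 mm, to be left alone. The white scale strip is 52 x 44 mm, its top 2 mm below the plate's centre, 90 to 134 mm to the left of it; ticks every 3 mm.
- mirror_glass: Round silver mirror, 72 mm in diameter, in the centre of the plate inside a black ring (82 mm), 4.5 mm proud of the front face. Not to be touched. Origin: centre of the plate's rear face.
- breadboard: Aluminium breadboard 300 (x) x 360 (y) mm, top 23 mm above the bench, fixed. Origin: underside centre. It also carries, fixed, a laser and a detector on posts near its two near corners (x = -90 mm, y = -130 and +130 mm), reaching up to 60 mm around their posts and 160 mm above the bench.
- mirror_cap: Loose black round cap, 82 mm diameter, 15 mm high, lying on the breadboard in front of the mount. Origin: underside centre. Leave alone.
- spare_post: Loose upright steel post, 12.7 mm diameter, 75 mm high, on the breadboard behind the scale. Origin: underside centre. Leave alone.
- hex_driver: Loose driver with blue handle, 150 mm long, lying on the breadboard behind the mount. Origin: underside. Leave alone.
- beaker: Loose empty glass beaker, 68 mm diameter, 90 mm high, on the bench left of the breadboard. Leave alone.
- amber_bottle: Loose amber bottle, 52 mm diameter, 95 mm high, on the bench right of the breadboard. Leave alone.
- tissue_box: Loose white box 110 x 210 x 55 mm on the bench beyond the breadboard. Leave alone.
- marker_pen: Loose marker pen 130 mm long, 15 mm thick, lying on the bench right of the breadboard. Leave alone.

How it is judged:
By the outcome, as a careful person would: the job done as asked, in the order asked, and still so for the second after the job is handed in, with the robot touching nothing.
It also fails if it takes over 42 s, if anything falls off the work surface, if the arm or the gripper's body presses on something with over 40 N, if the wrist force passes 120 N, or if a joint passes its speed limit or range.

## Working session

There is one attempt and no reset: what is moved stays moved. The work goes in short steps, Python scripts to look and compute and a tool call to move; the robot and the scene stay as the last step left them, time stands still between calls to the robot, and variables do not carry over. Pictures are saved under pics/ and viewed, and the job is handed in when it is done.

Besides the shell and the picture viewer there is one more tool, called by a JSON object that holds its "op" and its "data", one argument or row to a line. carry_out: Moves the arm, as the interface text tells. Its arguments: {"type":"object","properties":{"targets":{"type":"array","items":{"type":"object","properties":{"fingers":{"type":"number"},"translation":{"type":"array","items":{"type":"number"}},"rotation":{"type":"array","items":{"type":"number"}}}}},"squeeze":{"type":"number"}},"required":["targets"]}

```bash
ls; mkdir -p pics; cat > h.py <<'E'
import numpy as np, cv2
from plant import sensors, imaging, workorder, recognise, tip_of, arm
from scipy.spatial.transform import Rotation as R
def K(p):
    f=p["frame"].shape[0]/2/np.tan(np.radians(p["vertical_fov"])/2)
    return np.array([[f,0,p["cx"]],[0,f,p["cy"]],[0,0,1.]])
def cam2world(p,s=None):
    if "view" in p: return np.linalg.inv(np.array(p["view"]))
    T=np.eye(4);T[:3,:3]=R.from_euler('xyz',s["orientation"],degrees=True).as_matrix();T[:3,3]=s["ee_pos"]
    return T@np.array(p["mount"])
def ray(p,uv):
    return np.append(cv2.undistortPoints(np.array([[uv]],float),K(p),np.array(p["D"],float))[0,0],1)
def pt(p,uv,s=None,z=None,w=1):
    u,v=int(round(uv[0])),int(round(uv[1]))
    if z is None:
        a=p["z_map"][max(0,v-w):v+w+1,max(0,u-w):u+w+1];a=a[a>0];z=np.median(a)
    return (cam2world(p,s)@np.append(ray(p,uv)*z,1))[:3]
def proj(p,X,s=None):
    T=np.linalg.inv(cam2world(p,s))
    return cv2.projectPoints(np.array(X,float).reshape(-1,3),cv2.Rodrigues(T[:3,:3])[0],T[:3,3],K(p),np.array(p["D"],float))[0][:,0]
def save(p,n): cv2.imwrite("pics/"+n,p["frame"][:,:,::-1])
E
python3 - <<'E'
from h import *
s=sensors.sense();print(s)
for n in ["scene","top","wrist"]:
    p=imaging.get_image(n);save(p,n+"0.png")
    if n!="wrist": print(n,np.round(cam2world(p),3).tolist(),p["D"])
    for t in ["free_corner","needle_tip","red_mark","plate_centre","mirror_mount"]:
        for d in tip_of(p,t)[:1]:
            print(n,t,d,np.round(pt(p,d["xy"],s),4))
E
```

```text
pics
{'time_s': 0.0, 'q': array([-5.26481874e+01,  2.05918254e+01,  6.32777532e-01, -2.00451725e-02,
       -7.01350792e+01, -1.65058921e+01]), 'joint_velocities': array([ 0.09772066, -0.03210353,  0.04466334, -0.00094756,  0.07710481,
        0.00349766]), 'tau': array([-3.16033482e-03, -5.82722425e+01,  2.93044192e+01,  6.99734151e+00,
        6.67826651e-03, -1.71478664e-04]), 'ee_pos': array([ 0.23997325, -0.6303356 ,  0.20421098]), 'orientation': array([ 95.18684741,  89.90400466, 116.02594098]), 'contact_force': array([0.50178269, 0.41252306, 0.02670839]), 'wrist_torque': array([-0.05369954, -0.04022745,  0.01502713]), 'finger_gap': 1.001126970388609}
scene [[-0.323, 0.609, -0.724, 1.52], [0.946, 0.216, -0.239, 0.354], [0.011, -0.763, -0.646, 0.969], [0.0, 0.0, 0.0, 1.0]] [-0.08033052  0.          0.          0.          0.        ]
scene free_corner {'xy': [280.3, 168.5], 'conf': 0.63} [0.5393 0.1024 0.1765]
scene needle_tip {'xy': [308.2, 187.6], 'conf': 0.53} [0.5376 0.1903 0.1266]
scene red_mark {'xy': [308.1, 189.8], 'conf': 0.5} [0.5471 0.1924 0.1264]
scene plate_centre {'xy': [271.4, 180.4], 'conf': 0.88} [0.5406 0.0772 0.1251]
scene mirror_mount {'xy': [270.5, 205.8], 'conf': 0.78} [0.5726 0.0868 0.0516]
top [[-0.013, -0.994, 0.109, 0.475], [-1.0, 0.013, 0.0, 0.059], [-0.002, -0.109, -0.994, 1.232], [0.0, 0.0, 0.0, 1.0]] [0.01215354 0.         0.         0.         0.        ]
top free_corner {'xy': [225.2, 219.3], 'conf': 0.86} [0.5283 0.1327 0.1432]
top needle_tip {'xy': [251.6, 212.7], 'conf': 0.43} [0.5408 0.0682 0.1869]
top red_mark {'xy': [197.3, 207.4], 'conf': 0.47} [0.5594 0.2026 0.1254]
top plate_centre {'xy': [253.6, 216.3], 'conf': 0.68} [0.5323 0.0636 0.1864]
top mirror_mount {'xy': [248.3, 214.3], 'conf': 0.87} [0.537  0.0759 0.1891]
```

```bash
python3 - <<'E'
import cv2
for n,(x,y,w,h) in {"scene":(200,110,200,150),"top":(140,130,200,150)}.items():
    i=cv2.imread(f"pics/{n}0.png"); cv2.imwrite(f"pics/{n}0z.png",cv2.resize(i[y:y+h,x:x+w],None,fx=4,fy=4,interpolation=cv2.INTER_CUBIC))
E
```

```text
(no output)
```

View pics/scene0.png

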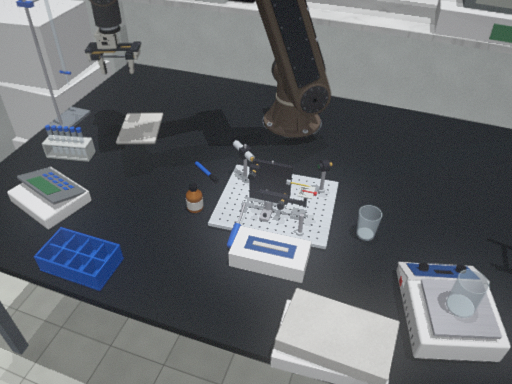

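View pics/top0.png

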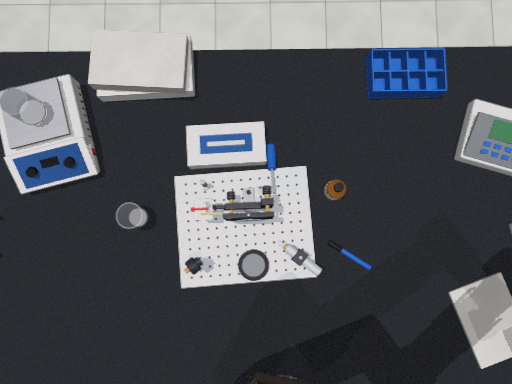

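```bash
ls pics
```

```text
scene0.png
scene0z.png
top0.png
top0z.png
wrist0.png
```

View pics/scene0z.png

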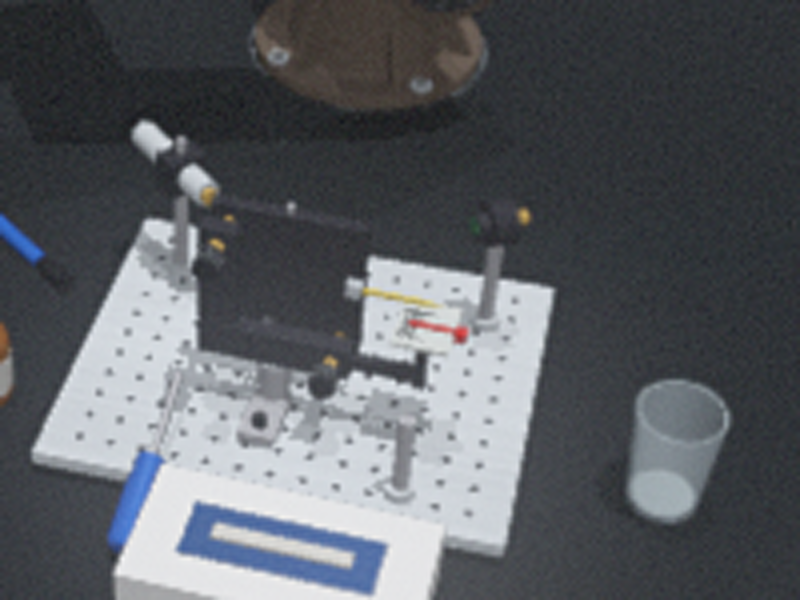

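View pics/top0z.png

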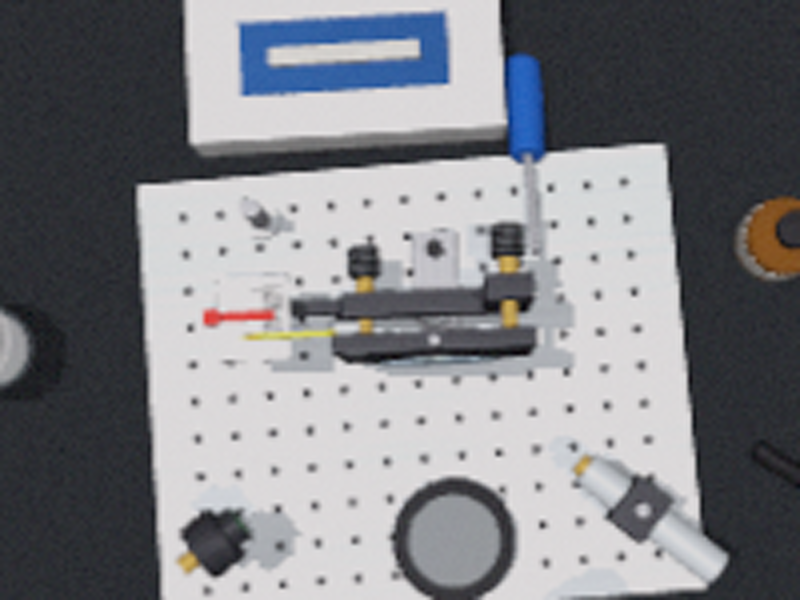

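View pics/wrist0.png

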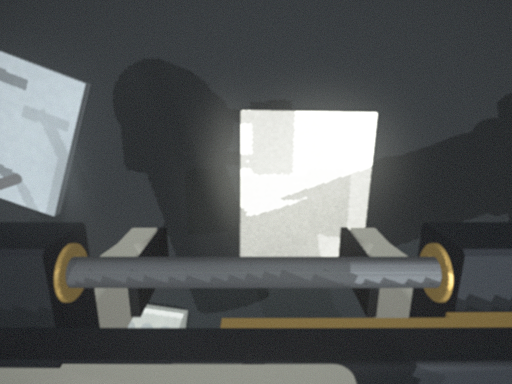

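The scene image shows the plate's top edge around (255–290, 165), with the needle tip near (309,186) and the red mark near (310,192). In the top image the plate lies around (223–273, 214), the needle tip is at (202,213) and the red mark stripe runs (192–208, 209). Next I'll check the geometry.

```bash
cat >> h.py <<'E'
def target(elev,yaw):
    # elev: degrees the tool x leans forward from straight down ; tool y forward-up, tool z to the right
    a=np.radians(elev); x=np.array([np.sin(a),0,-np.cos(a)]); z=np.array([0,-1.,0]); y=np.cross(z,x)
    return R.from_euler('z',yaw,degrees=True)*R.from_matrix(np.c_[x,y,z])
def plan(pos,rot=None):
    s=sensors.sense(); c=R.from_euler('xyz',s["orientation"],degrees=True)
    if rot is None: rot=c
    print("t",round(s["time_s"],2),"at",np.round(s["ee_pos"],4),"F",np.round(s["contact_force"],2))
    print("trans cm",np.round(c.inv().apply(np.array(pos)-s["ee_pos"])*100,2),"rot",np.round((c.inv()*rot).as_rotvec(degrees=True),1))
E
python3 - <<'E'
from h import *
s=sensors.sense();print(R.from_euler('xyz',s["orientation"],degrees=True).as_matrix().round(2))
plan([0.40,0.10,0.33],target(0,-2))
plan([0.40,0.10,0.33],target(25,-2))
plan([0.24,-0.63,0.33])
E
```

```text
[[ 0.   -0.36  0.93]
 [-0.    0.93  0.36]
 [-1.   -0.   -0.  ]]
t 1.0 at [ 0.2401 -0.6308  0.2052] F [0.18 0.32 0.99]
trans cm [-12.48  62.61  40.94] rot [112.8   0.    0. ]
t 1.0 at [ 0.2401 -0.6308  0.2052] F [0.18 0.32 0.99]
trans cm [-12.48  62.61  40.94] rot [110.8 -24.6  16.3]
t 1.0 at [ 0.2401 -0.6308  0.2052] F [0.18 0.32 0.99]
trans cm [-12.48   0.08   0.02] rot [0. 0. 0.]
```

{"op": "carry_out", "data": {
  "targets": [
    {"fingers": -1, "translation": [-4, 0, 0], "rotation": [-7, 0, 0]},
    {"fingers": -1, "translation": [-8, 0, 0], "rotation": [-14, 0, 0]},
    {"fingers": -1, "translation": [-12, 0, 0], "rotation": [-21, 0, 0]},
    {"fingers": -1, "translation": [-15, 0, 0], "rotation": [-28, 0, 0]},
    {"fingers": -1, "translation": [-16, 0, 0], "rotation": [-35, 0, 0]}
  ],
  "squeeze": 5
}}

```text
time_s: 1.42
ee_pos: [0.2402, -0.6323, 0.3718]
orientation: [-122.6, 89.5, -66.4]
contact_force: [-0.9, 0.4, 1.6]
finger_gap: 0.682
```

```bash
python3 - <<'E'
from h import *
print(sensors.sense()["q"].round(1),sensors.sense()["finger_gap"])
plan([0.40,0.10,0.36])
E
```

```text
[-52.7  17.6  17.4   0.1 -89.3  18.8] 0.6822575324055659
t 1.42 at [ 0.2402 -0.6323  0.3718] F [-0.86  0.43  1.64]
trans cm [ 0.67 27.48 69.74] rot [0. 0. 0.]
```

{"op": "carry_out", "data": {
  "targets": [
    {"fingers": -1, "translation": [0, 0.8, 4.1], "rotation": [-7, 0, 0]},
    {"fingers": -1, "translation": [0, 1.5, 8.2], "rotation": [-14, 0, 0]},
    {"fingers": -1, "translation": [0, 2.3, 12.3], "rotation": [-21, 0, 0]},
    {"fingers": -1, "translation": [0, 3.0, 16.4], "rotation": [-28, 0, 0]},
    {"fingers": -1, "translation": [0, 3.7, 20.5], "rotation": [-35, 0, 0]}
  ]
}}

```text
time_s: 1.83
ee_pos: [0.3237, -0.4396, 0.3707]
orientation: [-155.9, 89.5, -64.4]
contact_force: [0.7, -0.2, 1.0]
finger_gap: 0.302
```

```bash
python3 - <<'E'
from h import *
print(sensors.sense()["q"].round(1),sensors.sense()["finger_gap"])
plan([0.45,-0.05,0.36])
E
```

```text
[-32.9   4.3   0.6   0.3 -85.9  34.3] 0.3022614495186458
t 1.83 at [ 0.3237 -0.4396  0.3707] F [ 0.74 -0.2   0.96]
trans cm [  0.81 -13.64  38.63] rot [0. 0. 0.]
```

{"op": "carry_out", "data": {
  "targets": [
    {"fingers": -1, "translation": [0, -1.4, 3.9], "rotation": [-7, 0, 0]},
    {"fingers": -1, "translation": [0, -2.8, 7.8], "rotation": [-14, 0, 0]},
    {"fingers": -1, "translation": [0, -4.1, 11.7], "rotation": [-21, 0, 0]},
    {"fingers": -1, "translation": [0, -5.5, 15.6], "rotation": [-28, 0, 0]},
    {"fingers": -1, "translation": [0, -6.9, 19.5], "rotation": [-35, 0, 0]}
  ]
}}

```text
time_s: 2.25
ee_pos: [0.3874, -0.2412, 0.3697]
orientation: [174.7, 89.5, -58.5]
contact_force: [1.6, 0.5, 0.1]
finger_gap: 0.009
```

```bash
python3 - <<'E'
from h import *
print(sensors.sense()["q"].round(1),sensors.sense()["finger_gap"])
plan([0.45,-0.05,0.36])
E
```

```text
[ -6.7  -5.   -8.7   0.4 -85.9  43.5] 0.009312766277809916
t 2.25 at [ 0.3874 -0.2412  0.3697] F [1.61 0.51 0.11]
trans cm [  0.85 -16.47  11.56] rot [0. 0. 0.]
```

{"op": "carry_out", "data": {
  "targets": [
    {"fingers": -1, "translation": [0, -3.3, 2.3], "rotation": [-7, 0, 0]},
    {"fingers": -1, "translation": [0, -6.6, 4.6], "rotation": [-14, 0, 0]},
    {"fingers": -1, "translation": [0, -9.9, 6.9], "rotation": [-21, 0, 0]},
    {"fingers": -1, "translation": [0, -13.2, 9.2], "rotation": [-28, 0, 0]},
    {"fingers": -1, "translation": [0, -16.5, 11.5], "rotation": [-35, 0, 0]}
  ]
}}

```text
time_s: 2.67
ee_pos: [0.4505, -0.0482, 0.3691]
orientation: [148.3, 89.4, -49.5]
contact_force: [1.7, -1.2, 0.0]
finger_gap: 0.008
```

```bash
python3 - <<'E'
from h import *
print(sensors.sense()["q"].round(1),sensors.sense()["finger_gap"])
plan([0.41,0.12,0.34],target(0,-2))
E
```

```text
[ 19.4  -5.3  -9.1   0.5 -86.   52.7] 0.0077232673470234965
t 2.67 at [ 0.4505 -0.0482  0.3691] F [ 1.71 -1.16  0.02]
trans cm [  2.76 -14.8    9.02] rot [-1.058e+02 -1.000e-01 -7.000e-01]
```

{"op": "carry_out", "data": {
  "targets": [
    {"fingers": -1, "translation": [0, -3.0, 1.8], "rotation": [-7, 0, 0]},
    {"fingers": -1, "translation": [0, -6.0, 3.6], "rotation": [-14, 0, 0]},
    {"fingers": -1, "translation": [0, -9.0, 5.4], "rotation": [-21, 0, 0]},
    {"fingers": -1, "translation": [0, -12, 7.2], "rotation": [-28, 0, 0]},
    {"fingers": -1, "translation": [0, -14.8, 9.0], "rotation": [-35, 0, 0]}
  ]
}}

```text
time_s: 3.08
ee_pos: [0.4093, 0.1218, 0.3679]
orientation: [118.9, 89.4, -43.5]
contact_force: [0.5, -0.3, 0.3]
finger_gap: 0.007
```

{"op": "carry_out", "data": {
  "targets": [
    {"fingers": -1, "translation": [0, 0, 0], "rotation": [-7, 0, 0]},
    {"fingers": -1, "translation": [0, 0, 0], "rotation": [-14, 0, 0]},
    {"fingers": -1, "translation": [0, 0, 0], "rotation": [-21, 0, 0]},
    {"fingers": -1, "translation": [0, 0, 0], "rotation": [-28, 0, 0]},
    {"fingers": -1, "translation": [0, 0, 0], "rotation": [-35, 0, 0]}
  ]
}}

```text
time_s: 3.5
ee_pos: [0.4091, 0.122, 0.3681]
orientation: [86.1, 89.4, -41.0]
contact_force: [-0.1, -0.4, 0.1]
finger_gap: 0.002
```

```bash
python3 - <<'E'
from h import *
print(sensors.sense()["q"].round(1),sensors.sense()["finger_gap"])
plan([0.42,0.12,0.30],target(25,-3))
E
```

```text
[ 43.9  -8.  -11.6   0.6 -86.4  99. ] 0.002469567508993179
t 3.5 at [0.4091 0.122  0.3681] F [-0.09 -0.44  0.14]
trans cm [ 6.82  0.92 -0.51] rot [-33.4   7.6  23.7]
```

{"op": "carry_out", "data": {
  "targets": [
    {"fingers": -1, "translation": [1.5, 0, 0], "rotation": [-5.6, 1.3, 4.0]},
    {"fingers": -1, "translation": [3, 0, 0], "rotation": [-11.1, 2.5, 7.9]},
    {"fingers": -1, "translation": [4.5, 0.5, 0], "rotation": [-16.7, 3.8, 11.9]},
    {"fingers": -1, "translation": [6, 0.7, -0.3], "rotation": [-22.3, 5.1, 15.8]},
    {"fingers": -1, "translation": [6.8, 0.9, -0.5], "rotation": [-27.8, 6.3, 19.8]}
  ]
}}

```text
time_s: 3.92
ee_pos: [0.4196, 0.1202, 0.2989]
orientation: [92.5, 68.8, -6.0]
contact_force: [-0.8, 0.5, 0.8]
finger_gap: 0.006
```

```bash
python3 - <<'E'
from h import *
print(sensors.sense()["q"].round(1),sensors.sense()["finger_gap"])
plan([0.44,0.12,0.25],target(25,-3))
s=sensors.sense();p=imaging.get_image("wrist");save(p,"w1.png")
for t in ["free_corner","needle_tip","red_mark"]:
    for d in tip_of(p,t)[:2]: print(t,d,np.round(pt(p,d["xy"],s),4))
E
```

```text
[ 61.5 -20.4 -40.4  21.9 -63.3 101.2] 0.005957681664663708
t 3.92 at [0.4196 0.1202 0.2989] F [-0.82  0.52  0.84]
trans cm [ 5.3   0.12 -0.2 ] rot [-5.3  1.3  3.8]
free_corner {'xy': [307.0, 159.8], 'conf': 0.76} [0.5265 0.1212 0.174 ]
needle_tip {'xy': [292.1, 85.6], 'conf': 0.73} [0.5436 0.1937 0.1261]
red_mark {'xy': [299.8, 85.8], 'conf': 0.74} [0.5535 0.1923 0.1253]
```

View pics/w1.png

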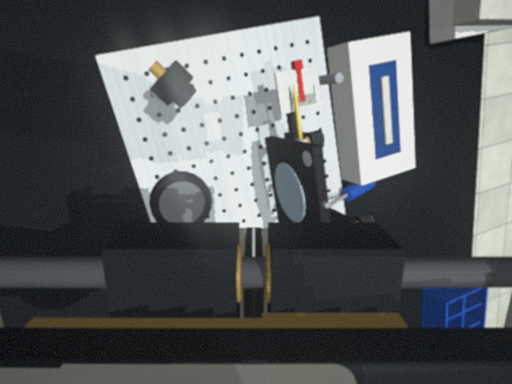

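```bash
python3 - <<'E'
from h import *
i=cv2.imread("pics/w1.png"); cv2.imwrite("pics/w1z.png",cv2.resize(i[190:320,160:350],None,fx=4,fy=4,interpolation=cv2.INTER_CUBIC))
cv2.imwrite("pics/w1n.png",cv2.resize(i[50:200,230:360],None,fx=4,fy=4,interpolation=cv2.INTER_CUBIC))
E
```

```text
(no output)
```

View pics/w1z.png

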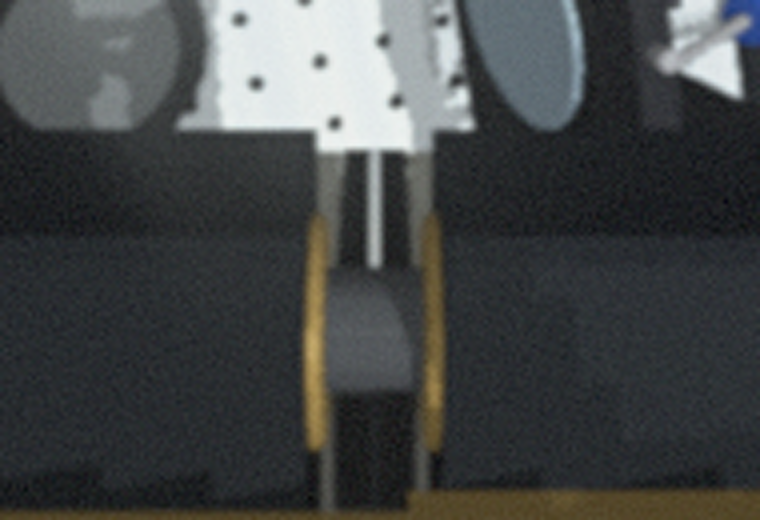

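View pics/w1n.png

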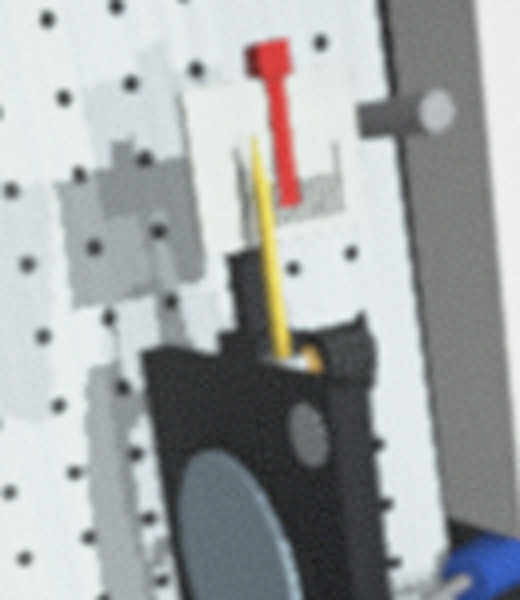

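```bash
cat >> h.py <<'E'
def onz(p,uv,z,s=None):
    T=cam2world(p,s); d=T[:3,:3]@ray(p,uv); return T[:3,3]+d*(z-T[2,3])/d[2]
YAW=np.radians(1.8); EX=np.array([np.cos(YAW),np.sin(YAW),0])
def offs(p,s):
    """needle-vs-mark offset by colour: needle tip at z .136, stripe at .127"""
    f=p["frame"].astype(int); r,g,b=f[...,0],f[...,1],f[...,2]
    red=(r>130)&(g<90)&(b<90)&(r>2*g); yel=(r>130)&(g>110)&(b<.6*g)
    n,l,st,_=cv2.connectedComponentsWithStats(red.astype(np.uint8)); k=1+np.argmax(st[1:,4]); v,u=np.nonzero(l==k)
    A=np.array([onz(p,(a,c),.127,s) for a,c in zip(u,v)])
    n,l,st,_=cv2.connectedComponentsWithStats(yel.astype(np.uint8),connectivity=8); 
    B=None
    best=None
    for k in range(1,n):
        v,u=np.nonzero(l==k)
        if len(v)<8: continue
        P=np.array([onz(p,(a,c),.136,s) for a,c in zip(u,v)])
        if abs(P[:,1].mean()-.17)<.04 and abs(P[:,0].mean()-.545)<.03 and (best is None or len(P)>len(best)): best=P
    return A,best
def report(p,s):
    A,B=offs(p,s)
    a=A@EX; ya=A[:,1]; m=ya<.205
    b=B@EX; yb=B[:,1]
    print("red n",len(a),"x' mean",a[m].mean().round(4),"y",ya.min().round(3),ya.max().round(3),"yaw",np.degrees(np.polyfit(ya[m],A[m,0],1)[0]).round(1))
    q=yb>np.percentile(yb,85)
    print("needle n",len(b),"y",yb.min().round(3),yb.max().round(3),"tip x'",b[q].mean().round(4),"all",b.mean().round(4),"slope",np.degrees(np.polyfit(yb,B[:,0],1)[0]).round(1))
    print("offset mm (tip)",((a[m].mean()-b[q].mean())*1e3).round(1))
E
python3 - <<'E'
from h import *
s=sensors.sense()
for n in ["wrist","top","scene"]:
    p=imaging.get_image(n); print(n)
    try: report(p,s)
    except Exception as e: print(e)
plan([0.45,0.122,0.22],target(25,-3))
E
```

```text
wrist
red n 155 x' mean 0.5586 y 0.177 0.218 yaw -2.1
needle n 137 y 0.137 0.19 tip x' 0.5457 all 0.5456 slope -1.8
offset mm (tip) 12.9
top
red n 26 x' mean 0.5614 y 0.179 0.218 yaw -2.9
needle n 15 y 0.141 0.173 tip x' 0.5488 all 0.5489 slope -0.2
offset mm (tip) 12.6
scene
matmul: Input operand 0 does not have enough dimensions (has 0, gufunc core with signature (n?,k),(k,m?)->(n?,m?) requires 1)
t 4.27 at [0.4206 0.1211 0.3018] F [0.27 0.5  0.33]
trans cm [ 8.68 -0.24 -0.38] rot [-5.8  1.3  3.9]
```

{"op": "carry_out", "data": {
  "targets": [
    {"fingers": -1, "translation": [2, 0, -0.1], "rotation": [-1.2, 0.3, 0.8]},
    {"fingers": -1, "translation": [4, -0.1, -0.2], "rotation": [-2.4, 0.5, 1.6]},
    {"fingers": -1, "translation": [6, -0.2, -0.3], "rotation": [-3.6, 0.8, 2.4]},
    {"fingers": -1, "translation": [8, -0.2, -0.4], "rotation": [-4.8, 1.1, 3.2]},
    {"fingers": -1, "translation": [8.7, -0.2, -0.4], "rotation": [-5.8, 1.3, 3.9]}
  ]
}}

```text
time_s: 4.68
ee_pos: [0.4511, 0.1218, 0.2181]
orientation: [89.9, 65.1, -3.2]
contact_force: [0.3, -0.4, -0.2]
finger_gap: 0.01
```

```bash
python3 - <<'E'
from h import *
print(sensors.sense()["q"].round(1))
plan([0.475,0.122,0.169],target(25,-3))
s=sensors.sense();p=imaging.get_image("wrist");save(p,"w2.png");report(p,s)
for d in tip_of(p,"free_corner")[:2]: print(d,np.round(pt(p,d["xy"],s),4))
E
```

```text
[ 56.6 -16.  -52.6  31.1 -44.7  99.6]
t 4.68 at [0.4511 0.1218 0.2181] F [ 0.34 -0.42 -0.21]
trans cm [ 5.46  0.1  -0.16] rot [-0.   0.1  0.1]
red n 262 x' mean 0.5583 y 0.177 0.219 yaw -3.6
needle n 231 y 0.137 0.191 tip x' 0.5454 all 0.5456 slope -2.6
offset mm (tip) 12.9
{'xy': [317.0, 190.9], 'conf': 0.86} [0.527  0.1215 0.1714]
```

View pics/w2.png

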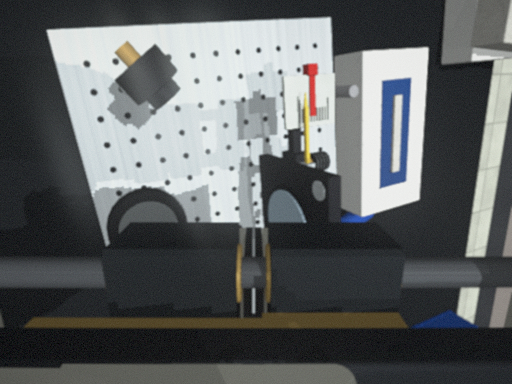

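```bash
python3 - <<'E'
from h import *
plan([0.48,0.122,0.215],target(14,-3))
E
```

```text
t 4.78 at [0.4508 0.1211 0.2189] F [ 1.04 -0.71  0.35]
trans cm [ 1.58  2.47 -0.24] rot [ -0.1   0.1 -10.9]
```

{"op": "carry_out", "data": {
  "targets": [
    {"fingers": -1, "translation": [0.3, 0.5, 0], "rotation": [0, 0, -2.7]},
    {"fingers": -1, "translation": [0.6, 1.0, -0.1], "rotation": [0, 0, -5.4]},
    {"fingers": -1, "translation": [0.9, 1.5, -0.1], "rotation": [0, 0, -8.1]},
    {"fingers": -1, "translation": [1.3, 2.0, -0.2], "rotation": [0, 0, -10.9]},
    {"fingers": -1, "translation": [1.6, 2.5, -0.2], "rotation": [0, 0, -10.9]}
  ]
}}

```text
time_s: 5.2
ee_pos: [0.4833, 0.1237, 0.2169]
orientation: [90.3, 76.1, -3.0]
contact_force: [-0.0, 0.1, 0.3]
finger_gap: 0.005
```

```bash
python3 - <<'E'
from h import *
print(sensors.sense()["q"].round(1))
plan([0.487,0.122,0.17],target(14,-3))
E
```

```text
[ 45.6  -5.8 -35.7  13.3 -51.6 123.6]
t 5.2 at [0.4833 0.1237 0.2169] F [-0.03  0.12  0.26]
trans cm [ 4.65 -0.76  0.16] rot [-0.2 -0.   0.1]
```

{"op": "carry_out", "data": {
  "targets": [
    {"fingers": -1, "translation": [1, -0.2, 0], "rotation": [0, 0, 0]},
    {"fingers": -1, "translation": [2, -0.4, 0], "rotation": [0, 0, 0]},
    {"fingers": -1, "translation": [3, -0.6, 0.1], "rotation": [0, 0, 0]},
    {"fingers": -1, "translation": [4, -0.8, 0.2], "rotation": [0, 0, 0]},
    {"fingers": -1, "translation": [4.7, -0.8, 0.2], "rotation": [0, 0, 0]}
  ]
}}

```text
time_s: 5.62
ee_pos: [0.4859, 0.1211, 0.1682]
orientation: [90.2, 76.1, -3.1]
contact_force: [-0.1, 0.2, -1.1]
finger_gap: 0.005
```

```bash
python3 - <<'E'
from h import *
print(sensors.sense()["q"].round(1))
plan([0.487,0.122,0.17],target(14,-3))
s=sensors.sense()
p=imaging.get_image("wrist");save(p,"w3.png");report(p,s)
p=imaging.get_image("scene");i=p["frame"][:,:,::-1];cv2.imwrite("pics/s3.png",cv2.resize(i[120:240,210:370],None,fx=5,fy=5,interpolation=cv2.INTER_CUBIC))
E
```

```text
[ 44.8  -3.  -40.6  14.9 -44.  121.9]
t 5.62 at [0.4859 0.1211 0.1682] F [-0.1   0.21 -1.1 ]
trans cm [-0.15  0.15 -0.1 ] rot [-0.3  0.   0.1]
red n 538 x' mean 0.5587 y 0.177 0.219 yaw -1.7
needle n 386 y 0.137 0.194 tip x' 0.5457 all 0.5459 slope -2.4
offset mm (tip) 13.0
```

View pics/w3.png

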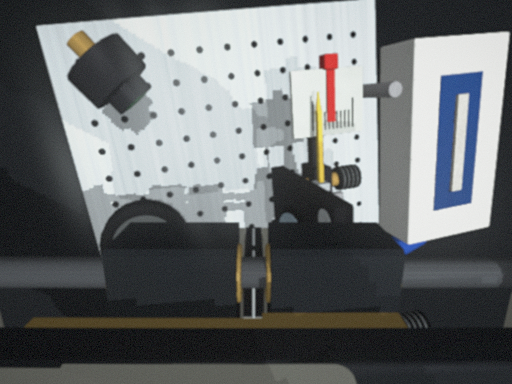

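View pics/s3.png

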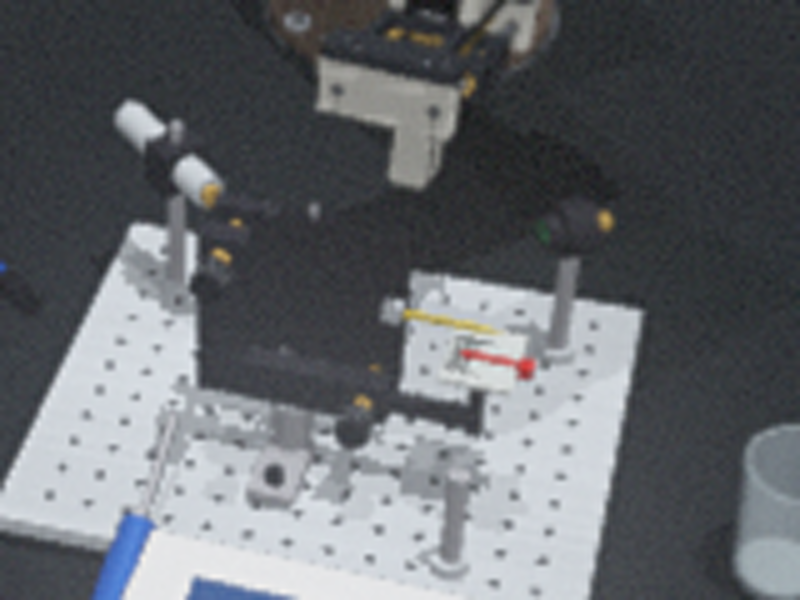

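```bash
python3 - <<'E'
from h import *
for x in (.5,.505): plan([x,0.122,0.1695],target(14,-3))
print(R.from_euler('xyz',sensors.sense()["orientation"],degrees=True).inv().apply(EX).round(3))
E
```

```text
t 5.72 at [0.486  0.1211 0.1682] F [0.17 0.31 0.35]
trans cm [ 0.21  1.38 -0.17] rot [-0.2  0.1  0.1]
t 5.72 at [0.486  0.1211 0.1682] F [0.17 0.31 0.35]
trans cm [ 0.33  1.87 -0.2 ] rot [-0.2  0.1  0.1]
[ 0.239  0.967 -0.088]
```

{"op": "carry_out", "data": {
  "targets": [
    {"fingers": -1, "translation": [0.0, 0.4, -0.1], "rotation": [0, 0, 0]},
    {"fingers": -1, "translation": [0.1, 0.8, -0.1], "rotation": [0, 0, 0]},
    {"fingers": -1, "translation": [0.2, 1.2, -0.2], "rotation": [0, 0, 0]},
    {"fingers": -1, "translation": [0.3, 1.6, -0.2], "rotation": [0, 0, 0]},
    {"fingers": -1, "translation": [0.33, 1.8, -0.2], "rotation": [0, 0, 0]}
  ]
}}

```text
time_s: 6.13
ee_pos: [0.5052, 0.1223, 0.1696]
orientation: [90.0, 76.1, -3.2]
contact_force: [0.3, 0.6, 0.2]
finger_gap: 0.01
```

```bash
cat > look.py <<'E'
import sys
from h import *
s=sensors.sense();print(s["time_s"],s["ee_pos"].round(4),s["orientation"].round(1),"F",s["contact_force"].round(1))
p=imaging.get_image("wrist");save(p,sys.argv[1]+".png");report(p,s)
plan([s["ee_pos"][0],0.122,0.1695])
E
python3 look.py w4
```

```text
6.1333 [0.5052 0.1223 0.1696] [90.  76.1 -3.2] F [0.3 0.6 0.2]
red n 541 x' mean 0.5588 y 0.176 0.219 yaw -1.8
needle n 451 y 0.136 0.193 tip x' 0.5458 all 0.546 slope -2.3
offset mm (tip) 13.1
t 6.18 at [0.5052 0.1222 0.1695] F [0.69 0.27 0.15]
trans cm [ 0.   -0.    0.02] rot [0. 0. 0.]
```

View pics/w4.png

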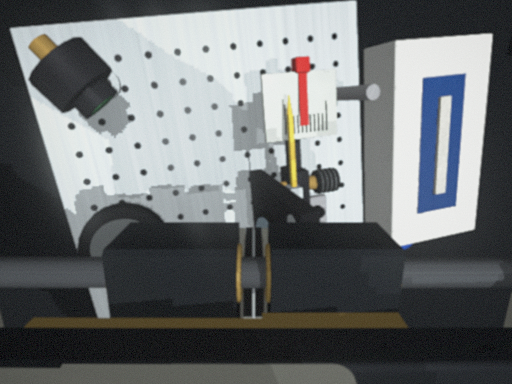

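{"op": "carry_out", "data": {
  "targets": [
    {"fingers": -1, "translation": [0.02, 0.1, -0.01], "rotation": [0, 0, 0]},
    {"fingers": -1, "translation": [0.05, 0.2, -0.02], "rotation": [0, 0, 0]},
    {"fingers": -1, "translation": [0.07, 0.3, -0.03], "rotation": [0, 0, 0]},
    {"fingers": -1, "translation": [0.1, 0.4, -0.04], "rotation": [0, 0, 0]},
    {"fingers": -1, "translation": [0.12, 0.5, -0.05], "rotation": [0, 0, 0]}
  ]
}}

```text
time_s: 6.6
ee_pos: [0.5104, 0.1224, 0.1696]
orientation: [90.0, 76.1, -3.3]
contact_force: [0.1, 0.2, -0.2]
finger_gap: 0.004
```

```bash
python3 look.py w5
```

```text
6.6 [0.5104 0.1224 0.1696] [90.  76.1 -3.3] F [ 0.1  0.2 -0.2]
red n 532 x' mean 0.5589 y 0.177 0.219 yaw -1.7
needle n 468 y 0.136 0.194 tip x' 0.5457 all 0.546 slope -2.4
offset mm (tip) 13.2
t 6.65 at [0.5106 0.1225 0.1696] F [ 0.11  0.72 -0.04]
trans cm [ 0.01 -0.01  0.05] rot [0. 0. 0.]
```

{"op": "carry_out", "data": {
  "targets": [
    {"fingers": -1, "translation": [0.02, 0.1, -0.01], "rotation": [0, 0, 0]},
    {"fingers": -1, "translation": [0.05, 0.2, -0.01], "rotation": [0, 0, 0]},
    {"fingers": -1, "translation": [0.07, 0.3, -0.01], "rotation": [0, 0, 0]},
    {"fingers": -1, "translation": [0.1, 0.4, -0.01], "rotation": [0, 0, 0]},
    {"fingers": -1, "translation": [0.12, 0.5, -0.02], "rotation": [0, 0, 0]}
  ]
}}

```text
time_s: 7.07
ee_pos: [0.5158, 0.1224, 0.1696]
orientation: [90.0, 76.1, -3.2]
contact_force: [-0.6, 0.4, 0.0]
finger_gap: 0.007
```

```bash
python3 look.py w6
```

```text
7.0667 [0.5158 0.1224 0.1696] [90.  76.1 -3.2] F [-0.6  0.4  0. ]
red n 541 x' mean 0.559 y 0.176 0.219 yaw -2.5
needle n 460 y 0.136 0.193 tip x' 0.5456 all 0.5461 slope -2.4
offset mm (tip) 13.5
t 7.12 at [0.5159 0.1225 0.1697] F [-0.61  0.53  0.52]
trans cm [ 0.01 -0.02  0.05] rot [0. 0. 0.]
```

{"op": "carry_out", "data": {
  "targets": [
    {"fingers": -1, "translation": [0.02, 0.06, 0], "rotation": [0, 0, 0]},
    {"fingers": -1, "translation": [0.03, 0.12, 0], "rotation": [0, 0, 0]},
    {"fingers": -1, "translation": [0.04, 0.18, 0], "rotation": [0, 0, 0]},
    {"fingers": -1, "translation": [0.06, 0.24, 0], "rotation": [0, 0, 0]},
    {"fingers": -1, "translation": [0.07, 0.3, 0], "rotation": [0, 0, 0]}
  ]
}}

```text
time_s: 7.53
ee_pos: [0.5191, 0.1223, 0.1697]
orientation: [90.0, 76.1, -3.3]
contact_force: [0.1, -0.3, 0.2]
finger_gap: 0.003
```

```bash
python3 look.py w7
```

```text
7.5333 [0.5191 0.1223 0.1697] [90.  76.1 -3.3] F [ 0.1 -0.3  0.2]
red n 550 x' mean 0.5589 y 0.177 0.219 yaw -2.4
needle n 444 y 0.136 0.193 tip x' 0.5456 all 0.546 slope -2.4
offset mm (tip) 13.4
t 7.58 at [0.5192 0.1223 0.1697] F [-0.41 -0.7   0.43]
trans cm [ 0.02 -0.01  0.03] rot [0. 0. 0.]
```

View pics/w7.png

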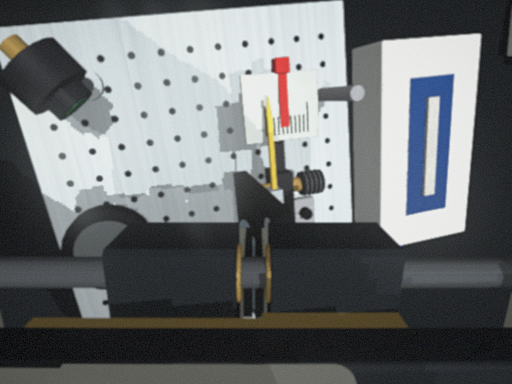

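{"op": "carry_out", "data": {
  "targets": [
    {"fingers": -1, "translation": [0.02, 0.06, 0], "rotation": [0, 0, 0]},
    {"fingers": -1, "translation": [0.03, 0.12, 0], "rotation": [0, 0, 0]},
    {"fingers": -1, "translation": [0.04, 0.18, 0], "rotation": [0, 0, 0]},
    {"fingers": -1, "translation": [0.06, 0.24, 0], "rotation": [0, 0, 0]},
    {"fingers": -1, "translation": [0.07, 0.3, 0], "rotation": [0, 0, 0]}
  ]
}}

```text
time_s: 8.0
ee_pos: [0.5223, 0.1221, 0.1697]
orientation: [90.0, 76.1, -3.3]
contact_force: [-0.9, 0.3, -0.2]
finger_gap: 0.005
```

```bash
python3 look.py w8
```

```text
8.0 [0.5223 0.1221 0.1697] [90.  76.1 -3.3] F [-0.9  0.3 -0.2]
red n 553 x' mean 0.559 y 0.176 0.219 yaw -1.9
needle n 440 y 0.136 0.193 tip x' 0.5456 all 0.546 slope -2.4
offset mm (tip) 13.4
t 8.05 at [0.5224 0.1221 0.1698] F [0.31 0.11 0.12]
trans cm [ 0.02 -0.01  0.01] rot [0. 0. 0.]
```

{"op": "carry_out", "data": {
  "targets": [
    {"fingers": -1, "translation": [0.02, 0.06, 0], "rotation": [0, 0, 0]},
    {"fingers": -1, "translation": [0.03, 0.12, 0], "rotation": [0, 0, 0]},
    {"fingers": -1, "translation": [0.04, 0.18, 0], "rotation": [0, 0, 0]},
    {"fingers": -1, "translation": [0.06, 0.24, 0], "rotation": [0, 0, 0]},
    {"fingers": -1, "translation": [0.07, 0.3, 0], "rotation": [0, 0, 0]}
  ]
}}

```text
time_s: 8.47
ee_pos: [0.5255, 0.122, 0.1698]
orientation: [90.0, 76.1, -3.3]
contact_force: [-0.4, -0.3, 0.1]
finger_gap: 0.006
```

```bash
python3 look.py w9
```

```text
8.4667 [0.5255 0.122  0.1698] [90.  76.1 -3.3] F [-0.4 -0.3  0.1]
red n 564 x' mean 0.5591 y 0.176 0.219 yaw -2.4
needle n 442 y 0.136 0.193 tip x' 0.5456 all 0.546 slope -2.5
offset mm (tip) 13.5
t 8.52 at [0.5256 0.122  0.1698] F [ 0.42 -0.14 -0.58]
trans cm [ 0.03 -0.02  0.  ] rot [0. 0. 0.]
```

```bash
python3 - <<'E'
from h import *
i=cv2.imread("pics/w9.png"); a=cv2.resize(i[150:300,180:340],None,fx=4,fy=4,interpolation=cv2.INTER_CUBIC);cv2.imwrite("pics/w9z.png",a)
p=imaging.get_image("scene");i=p["frame"][:,:,::-1];b=cv2.resize(i[130:220,240:360],None,fx=6,fy=6,interpolation=cv2.INTER_CUBIC);cv2.imwrite("pics/s9.png",b)
p=imaging.get_image("top");i=p["frame"][:,:,::-1];b=cv2.resize(i[160:270,170:310],None,fx=5,fy=5,interpolation=cv2.INTER_CUBIC);cv2.imwrite("pics/t9.png",b)
E
```

```text
(no output)
```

View pics/w9z.png

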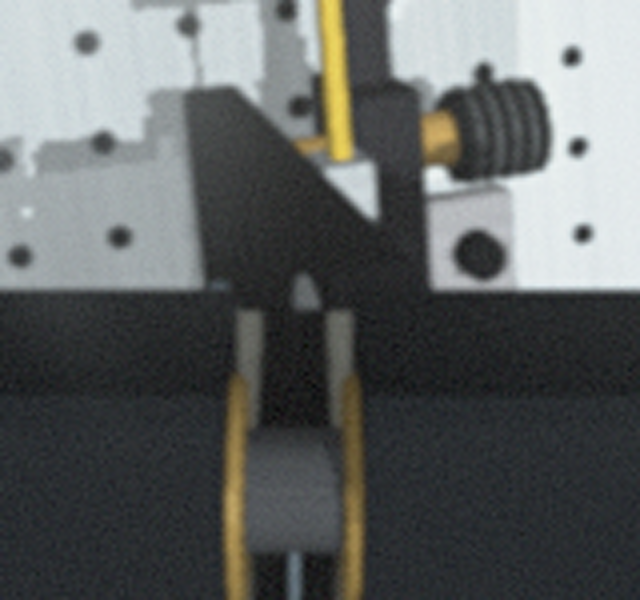

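View pics/s9.png

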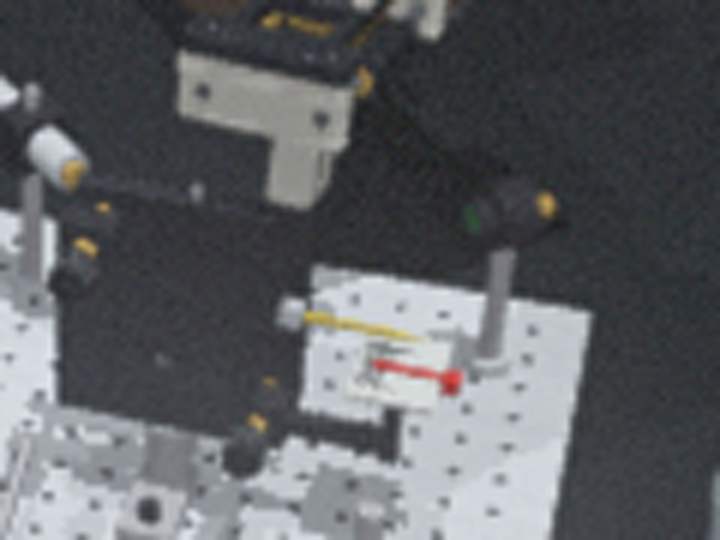

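View pics/t9.png

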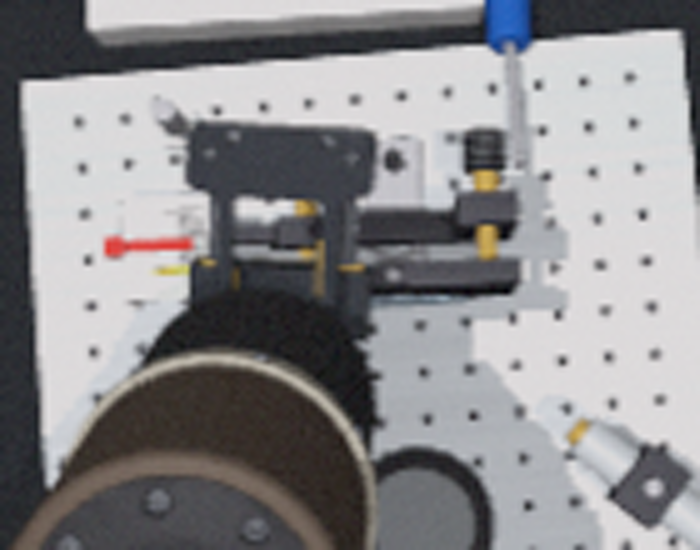

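```bash
python3 - <<'E'
from h import *
s=sensors.sense();p=imaging.get_image("scene")
T=R.from_euler('xyz',s["orientation"],degrees=True)
pts={"tcp":s["ee_pos"],"tcp+20y":s["ee_pos"]+T.apply([0,.01,0]),"back40":s["ee_pos"]+T.apply([-.04,0,0]),"platetopcornerL":[.531,.136,.188],"topcornerLrear":[.543,.136,.188],"dot":[.527,.122,.175]}
i=p["frame"][:,:,::-1].copy()
b=cv2.resize(i[130:220,240:360],None,fx=6,fy=6,interpolation=cv2.INTER_CUBIC)
for n,X in pts.items():
    q=proj(p,X)[0];print(n,q.round(1),'z exp',(np.array(p["view"])@np.append(X,1))[2].round(3),'z map',p["z_map"][int(q[1]),int(q[0])])
    c=((q-[240,130]+.5)*6).astype(int);cv2.circle(b,tuple(int(x) for x in c),3,(0,255,0),-1);cv2.putText(b,n,tuple(int(x) for x in c+[5,0]),0,.4,(0,255,255),1)
cv2.imwrite("pics/s9b.png",b)
# cloud around gripper finger in scene
H,W=p["z_map"].shape
pp=[(u,v) for v in range(150,170) for u in range(280,300)]
P=np.array([pt(p,a,w=0) for a in pp]); 
m=(P[:,1]>.10)&(P[:,1]<.15)&(P[:,2]>.15)
for v in range(150,170):
    r=[P[k] for k in range(len(pp)) if pp[k][1]==v and m[k]]
    if r: print(v,np.round(np.median(r,0),3),len(r))
E
```

```text
tcp [287.9 168.9] z exp 1.292 z map 1.2750908
tcp+20y [286.9 170.2] z exp 1.284 z map 1.2751212
back40 [289.7 156.6] z exp 1.274 z map 1.2521598
platetopcornerL [292.4 166.1] z exp 1.273 z map 1.271692
topcornerLrear [291.3 168.5] z exp 1.264 z map 1.2716689
dot [287.9 167.8] z exp 1.288 z map 1.2683163
150 [0.589 0.13  0.283] 15
151 [0.59  0.131 0.281] 15
152 [0.59  0.135 0.279] 10
153 [0.587 0.137 0.275] 9
154 [0.53  0.123 0.228] 9
155 [0.53  0.127 0.223] 11
156 [0.531 0.125 0.221] 10
157 [0.53  0.125 0.216] 10
158 [0.532 0.125 0.214] 10
159 [0.531 0.126 0.21 ] 10
160 [0.53  0.126 0.207] 10
161 [0.531 0.124 0.205] 10
162 [0.535 0.122 0.201] 9
163 [0.534 0.125 0.198] 8
164 [0.532 0.114 0.19 ] 9
165 [0.534 0.116 0.188] 12
166 [0.537 0.118 0.188] 13
167 [0.539 0.119 0.186] 13
168 [0.539 0.119 0.183] 13
169 [0.539 0.12  0.179] 13
```

View pics/s9b.png

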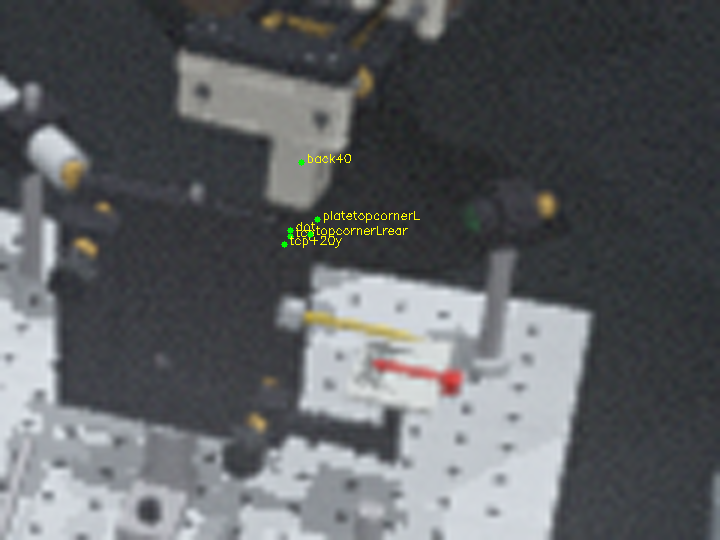

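{"op": "carry_out", "data": {
  "targets": [
    {"fingers": -1, "translation": [0, 0, 0], "rotation": [0, 0, 1]},
    {"fingers": -1, "translation": [0, 0, 0], "rotation": [0, 0, 2]},
    {"fingers": -1, "translation": [0, 0, 0], "rotation": [0, 0, 3]},
    {"fingers": -1, "translation": [0, 0, 0], "rotation": [0, 0, 4.5]},
    {"fingers": -1, "translation": [0, 0, 0], "rotation": [0, 0, 6]}
  ]
}}

```text
time_s: 9.08
ee_pos: [0.5256, 0.1223, 0.1699]
orientation: [90.1, 70.0, -3.2]
contact_force: [1.1, 0.4, 0.7]
finger_gap: 0.004
```

```bash
python3 look.py w10; python3 - <<'E'
from h import *
s=sensors.sense();print(s["q"].round(1),R.from_euler('xyz',s["orientation"],degrees=True).inv().apply(EX).round(3))
E
```

```text
9.0833 [0.5256 0.1223 0.1699] [90.1 70.  -3.2] F [1.1 0.4 0.7]
red n 553 x' mean 0.5589 y 0.176 0.218 yaw -2.8
needle n 449 y 0.136 0.193 tip x' 0.5458 all 0.546 slope -2.2
offset mm (tip) 13.1
t 9.13 at [0.5246 0.1214 0.1693] F [-2.79 -1.29 -1.56]
trans cm [ 0.01  0.1  -0.06] rot [0. 0. 0.]
[ 43.5  -2.4 -45.2  25.2 -35.8 114.1] [ 0.341  0.936 -0.088]
```

{"op": "carry_out", "data": {
  "targets": [
    {"fingers": -1, "translation": [0.01, 0.03, 0], "rotation": [0, 0, 0]},
    {"fingers": -1, "translation": [0.03, 0.09, -0.02], "rotation": [0, 0, 0]},
    {"fingers": -1, "translation": [0.05, 0.15, -0.04], "rotation": [0, 0, 0]},
    {"fingers": -1, "translation": [0.08, 0.21, -0.06], "rotation": [0, 0, 0]},
    {"fingers": -1, "translation": [0.1, 0.27, -0.08], "rotation": [0, 0, 0]}
  ]
}}

```text
time_s: 9.55
ee_pos: [0.5279, 0.1223, 0.1694]
orientation: [90.0, 70.0, -3.3]
contact_force: [-0.4, -0.7, -0.7]
finger_gap: 0.005
```

```bash
python3 look.py w11
```

```text
9.55 [0.5279 0.1223 0.1694] [90.  70.  -3.3] F [-0.4 -0.7 -0.7]
red n 555 x' mean 0.5589 y 0.177 0.218 yaw -2.7
needle n 443 y 0.136 0.193 tip x' 0.5459 all 0.5461 slope -2.1
offset mm (tip) 13.1
t 9.6 at [0.5279 0.1223 0.1693] F [ 0.43  0.36 -1.17]
trans cm [-0.02  0.01  0.03] rot [0. 0. 0.]
```

```bash
python3 - <<'E'
from h import *
i=cv2.imread("pics/w11.png"); a=cv2.resize(i[150:270,180:340],None,fx=5,fy=5,interpolation=cv2.INTER_CUBIC);cv2.imwrite("pics/w11z.png",a)
s=sensors.sense();p=imaging.get_image("wrist")
for d in recognise(p,"free_corner")[:2]: print(d)
for d in tip_of(p,"free_corner")[:2]: print(d,pt(p,d["xy"],s).round(4))
print(proj(p,[s["ee_pos"],[.530,.122,.175]],s))
for u in range(225,300,5): print(u,[pt(p,(u,v),s,w=0).round(3).tolist() for v in (214,219)])
E
```

```text
{'rect': [211.5, 97.5, 283.4, 316.8], 'conf': 0.64}
{'xy': [256.0, 233.3], 'conf': 0.63} [0.5194 0.133  0.1962]
[[254.53030661 231.12915989]
 [261.54589339 234.48322425]]
225 [[0.527, 0.112, 0.106], [0.524, 0.112, 0.116]]
230 [[0.527, 0.117, 0.121], [0.525, 0.116, 0.128]]
235 [[0.527, 0.122, 0.135], [0.527, 0.118, 0.134]]
240 [[0.526, 0.126, 0.149], [0.527, 0.122, 0.146]]
245 [[0.527, 0.129, 0.157], [0.527, 0.125, 0.156]]
250 [[0.526, 0.132, 0.168], [0.526, 0.129, 0.167]]
255 [[0.526, 0.135, 0.176], [0.526, 0.132, 0.176]]
260 [[0.528, 0.136, 0.178], [0.527, 0.134, 0.183]]
265 [[0.531, 0.136, 0.18], [0.528, 0.136, 0.187]]
270 [[0.533, 0.136, 0.181], [0.531, 0.135, 0.186]]
275 [[0.535, 0.136, 0.183], [0.534, 0.135, 0.187]]
280 [[0.537, 0.136, 0.185], [0.536, 0.134, 0.186]]
285 [[0.606, 0.078, 0.043], [0.605, 0.072, 0.043]]
290 [[0.615, 0.074, 0.035], [0.615, 0.067, 0.033]]
295 [[0.628, 0.067, 0.021], [0.627, 0.061, 0.022]]
```

View pics/w11z.png

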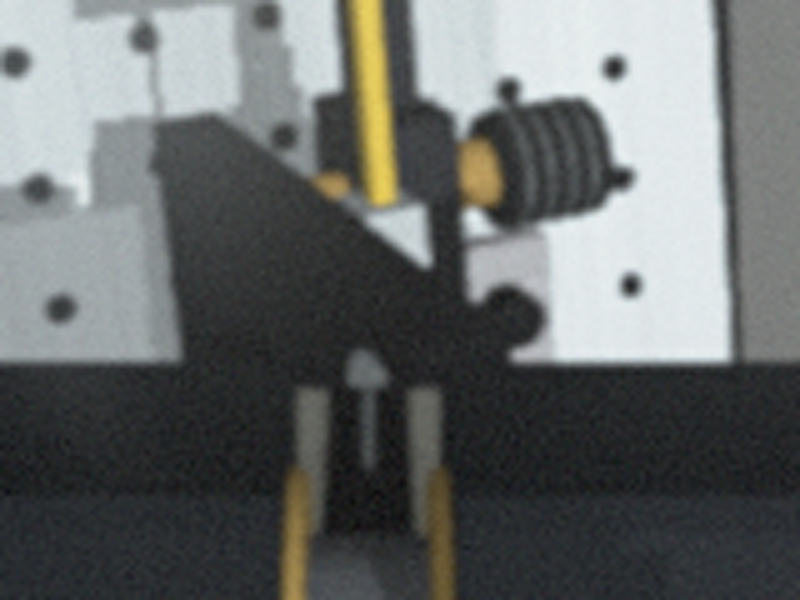

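{"op": "carry_out", "data": {
  "targets": [
    {"fingers": -1, "translation": [0.01, 0.04, 0], "rotation": [0, 0, 0]},
    {"fingers": -1, "translation": [0.03, 0.08, -0.01], "rotation": [0, 0, 0]},
    {"fingers": -1, "translation": [0.04, 0.12, -0.01], "rotation": [0, 0, 0]},
    {"fingers": -1, "translation": [0.05, 0.16, -0.01], "rotation": [0, 0, 0]},
    {"fingers": -1, "translation": [0.07, 0.19, -0.02], "rotation": [0, 0, 0]}
  ]
}}

```text
time_s: 10.17
ee_pos: [0.5297, 0.1221, 0.1692]
orientation: [89.9, 70.0, -3.3]
contact_force: [-0.2, -0.5, 0.1]
finger_gap: 0.004
```

```bash
python3 look.py w12
```

```text
10.1667 [0.5297 0.1221 0.1692] [89.9 70.  -3.3] F [-0.2 -0.5  0.1]
red n 558 x' mean 0.5589 y 0.177 0.219 yaw -1.8
needle n 459 y 0.136 0.193 tip x' 0.5457 all 0.546 slope -2.2
offset mm (tip) 13.2
t 10.22 at [0.5297 0.1222 0.1691] F [0.2  0.79 1.04]
trans cm [-0.03  0.01  0.02] rot [0. 0. 0.]
```

{"op": "carry_out", "data": {
  "targets": [
    {"fingers": -1, "translation": [0.01, 0.05, 0], "rotation": [0, 0, 0]},
    {"fingers": -1, "translation": [0.03, 0.1, -0.01], "rotation": [0, 0, 0]},
    {"fingers": -1, "translation": [0.05, 0.15, -0.01], "rotation": [0, 0, 0]},
    {"fingers": -1, "translation": [0.06, 0.2, -0.01], "rotation": [0, 0, 0]},
    {"fingers": -1, "translation": [0.07, 0.23, -0.01], "rotation": [0, 0, 0]}
  ]
}}

```text
time_s: 10.63
ee_pos: [0.5322, 0.1222, 0.1693]
orientation: [89.9, 70.0, -3.3]
contact_force: [0.5, 0.9, 0.3]
finger_gap: 0.006
```

```bash
python3 look.py w13;python3 - <<'E'
from h import *
i=cv2.imread("pics/w13.png"); a=cv2.resize(i[150:270,180:340],None,fx=5,fy=5,interpolation=cv2.INTER_CUBIC);cv2.imwrite("pics/w13z.png",a)
p=imaging.get_image("scene");i=p["frame"][:,:,::-1];b=cv2.resize(i[130:220,240:360],None,fx=6,fy=6,interpolation=cv2.INTER_CUBIC);cv2.imwrite("pics/s13.png",b)
E
```

```text
10.6333 [0.5322 0.1222 0.1693] [89.9 70.  -3.3] F [0.5 0.9 0.3]
red n 559 x' mean 0.559 y 0.176 0.219 yaw -2.7
needle n 441 y 0.137 0.192 tip x' 0.5458 all 0.5461 slope -2.0
offset mm (tip) 13.1
t 10.68 at [0.5322 0.1221 0.1693] F [0.21 0.33 0.87]
trans cm [-0.02  0.01  0.01] rot [0. 0. 0.]
```

View pics/w13z.png

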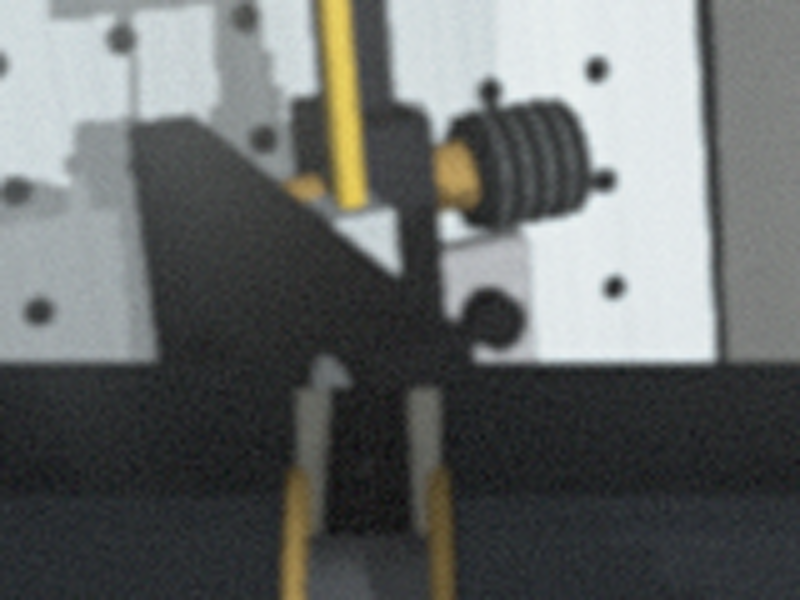

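View pics/s13.png

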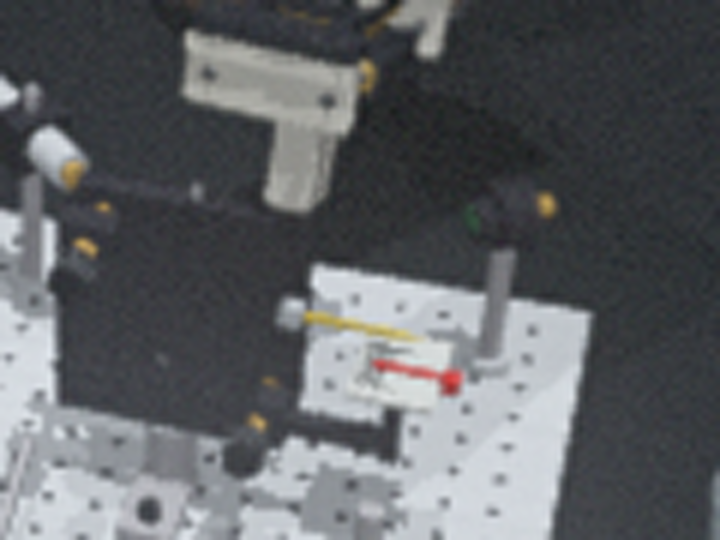

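```bash
python3 - <<'E'
from h import *
p=imaging.get_image("scene")
T=R.from_euler('xyz',[90.2,76.1,-3.1],degrees=True)
for d in (0,.01,.02,.03,.04):print(d,proj(p,np.array([.4859,.1211,.1682])+T.apply([-d,0.01,0])).round(1))
s=sensors.sense();T=R.from_euler('xyz',s["orientation"],degrees=True)
for d in (0,.01,.02,.03):print(d,proj(p,s["ee_pos"]+T.apply([-d,0.01,0])).round(1), (s["ee_pos"]+T.apply([-d,0.01,0])).round(3))
w=imaging.get_image("wrist")
for d in (0,.01,.02,.03):
  for y in (-.01,.01): print(d,y,proj(w,s["ee_pos"]+T.apply([-d,y,-.0095]),s).round(1))
for v in range(226,250,3): print(v,[w["z_map"][v,u].round(3) for u in (236,242,248,253,258,264,270)])
E
```

```text
0 [[290.1 162.8]]
0.01 [[290.6 159.8]]
0.02 [[291.  156.7]]
0.03 [[291.5 153.6]]
0.04 [[292.  150.6]]
0 [[286.3 171.3]] [0.541 0.122 0.173]
0.01 [[286.9 168.1]] [0.538 0.122 0.182]
0.02 [[287.5 164.9]] [0.535 0.122 0.191]
0.03 [[288.  161.7]] [0.531 0.122 0.201]
0 -0.01 [[236.8 215.4]]
0 0.01 [[272.3 215.4]]
0.01 -0.01 [[235.9 221.6]]
0.01 0.01 [[273.3 221.5]]
0.02 -0.01 [[234.9 228.4]]
0.02 0.01 [[274.4 228.4]]
0.03 -0.01 [[233.8 236.1]]
0.03 0.01 [[275.7 236.1]]
226 [np.float32(0.089), np.float32(0.195), np.float32(0.181), np.float32(0.173), np.float32(0.171), np.float32(0.173), np.float32(0.09)]
229 [np.float32(0.089), np.float32(0.163), np.float32(0.167), np.float32(0.174), np.float32(0.166), np.float32(0.163), np.float32(0.087)]
232 [np.float32(0.085), np.float32(0.16), np.float32(0.163), np.float32(0.176), np.float32(0.162), np.float32(0.158), np.float32(0.086)]
235 [np.float32(0.083), np.float32(0.154), np.float32(0.159), np.float32(0.176), np.float32(0.158), np.float32(0.155), np.float32(0.084)]
238 [np.float32(0.084), np.float32(0.151), np.float32(0.155), np.float32(0.177), np.float32(0.155), np.float32(0.151), np.float32(0.082)]
241 [np.float32(0.078), np.float32(0.15), np.float32(0.152), np.float32(0.178), np.float32(0.152), np.float32(0.15), np.float32(0.081)]
244 [np.float32(0.078), np.float32(0.149), np.float32(0.148), np.float32(0.178), np.float32(0.149), np.float32(0.151), np.float32(0.081)]
247 [np.float32(0.076), np.float32(0.09), np.float32(0.145), np.float32(0.179), np.float32(0.145), np.float32(0.152), np.float32(0.081)]
```

```bash
python3 - <<'E'
from h import *
print(sensors.sense()["q"].round(1))
plan([0.532,0.122,0.174]);plan([0.492,0.122,0.174])
E
```

```text
[ 42.9  -1.6 -44.4  25.1 -35.7 114.9]
t 10.83 at [0.5321 0.1221 0.1693] F [ 0.83 -0.18  0.04]
trans cm [-0.45  0.16  0.01] rot [0. 0. 0.]
t 10.83 at [0.5321 0.1221 0.1693] F [ 0.83 -0.18  0.04]
trans cm [-1.81 -3.6   0.24] rot [0. 0. 0.]
```

{"op": "carry_out", "data": {
  "targets": [
    {"fingers": -1, "translation": [-0.4, 0.1, 0], "rotation": [0, 0, 0]},
    {"fingers": -1, "translation": [-0.8, -0.8, 0], "rotation": [0, 0, 0]},
    {"fingers": -1, "translation": [-1.1, -1.7, 0.1], "rotation": [0, 0, 0]},
    {"fingers": -1, "translation": [-1.5, -2.7, 0.2], "rotation": [0, 0, 0]},
    {"fingers": -1, "translation": [-1.8, -3.6, 0.2], "rotation": [0, 0, 0]}
  ]
}}

```text
time_s: 11.25
ee_pos: [0.4906, 0.1219, 0.1738]
orientation: [89.9, 70.0, -3.3]
contact_force: [-0.2, -0.8, -0.9]
finger_gap: 0.009
```

```bash
python3 look.py w14; python3 - <<'E'
from h import *
print(sensors.sense()["q"].round(1))
plan([0.492,0.122,0.152],target(19,-3))
E
```

```text
11.25 [0.4906 0.1219 0.1738] [89.9 70.  -3.3] F [-0.2 -0.8 -0.9]
red n 467 x' mean 0.5586 y 0.176 0.218 yaw -2.7
needle n 357 y 0.136 0.194 tip x' 0.5456 all 0.5458 slope -2.3
offset mm (tip) 12.9
t 11.3 at [0.4895 0.1215 0.1737] F [-2.14 -1.19 -0.36]
trans cm [ 0.43 -0.05 -0.05] rot [0. 0. 0.]
[ 47.5  -6.4 -48.2  25.5 -38.  110.3]
t 11.3 at [0.4895 0.1215 0.1737] F [-2.14 -1.19 -0.36]
trans cm [ 2.12 -0.51 -0.06] rot [-0.3  0.1 -1. ]
```

{"op": "carry_out", "data": {
  "targets": [
    {"fingers": -1, "translation": [0.5, -0.1, 0], "rotation": [0, 0, 0]},
    {"fingers": -1, "translation": [0.9, -0.2, 0], "rotation": [0, 0, 0]},
    {"fingers": -1, "translation": [1.4, -0.3, 0], "rotation": [0, 0, -0.5]},
    {"fingers": -1, "translation": [1.8, -0.4, -0.05], "rotation": [0, 0, -1]},
    {"fingers": -1, "translation": [2.1, -0.5, -0.05], "rotation": [0, 0, -1]}
  ]
}}

```text
time_s: 11.72
ee_pos: [0.4925, 0.1221, 0.1516]
orientation: [89.9, 71.1, -3.4]
contact_force: [0.6, 0.1, -0.3]
finger_gap: 0.009
```

```bash
python3 - <<'E'
from h import *
s=sensors.sense();print(s["q"].round(1))
T=R.from_euler('xyz',s["orientation"],degrees=True)
plan([0.509,0.122,0.152],target(19,-3))
print(T.inv().apply(EX).round(3))
p=imaging.get_image("scene");print(proj(p,s["ee_pos"]+T.apply([-.018,0.01,0])).round(1))
b=cv2.resize(p["frame"][130:220,240:360,::-1],None,fx=6,fy=6,interpolation=cv2.INTER_CUBIC);cv2.imwrite("pics/s15.png",b)
p=imaging.get_image("wrist");cv2.imwrite("pics/w15.png",cv2.resize(p["frame"][70:270,180:380,::-1],None,fx=3,fy=3))
E
```

```text
[ 46.4  -4.  -48.9  25.4 -35.2 110.7]
t 11.72 at [0.4925 0.1221 0.1516] F [ 0.62  0.08 -0.34]
trans cm [ 0.5   1.57 -0.09] rot [-0.3  0.1  0.1]
[ 0.323  0.942 -0.089]
[[290.6 162.7]]
```

View pics/s15.png

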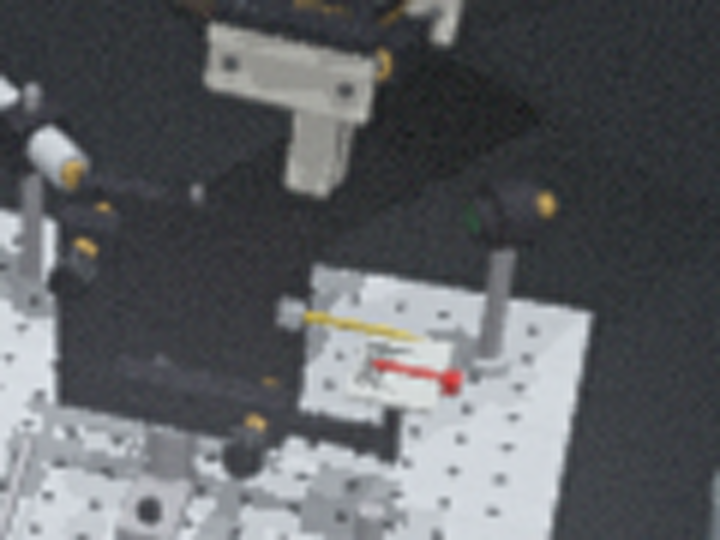

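View pics/w15.png

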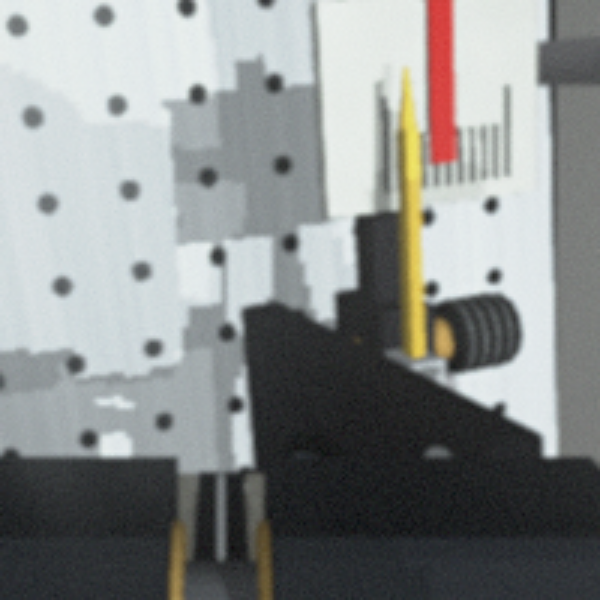

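{"op": "carry_out", "data": {
  "targets": [
    {"fingers": -1, "translation": [0.1, 0.3, -0.02], "rotation": [0, 0, 0]},
    {"fingers": -1, "translation": [0.2, 0.6, -0.05], "rotation": [0, 0, 0]},
    {"fingers": -1, "translation": [0.3, 0.9, -0.07], "rotation": [0, 0, 0]},
    {"fingers": -1, "translation": [0.42, 1.25, -0.09], "rotation": [0, 0, 0]},
    {"fingers": -1, "translation": [0.52, 1.55, -0.1], "rotation": [0, 0, 0]}
  ]
}}

```text
time_s: 12.23
ee_pos: [0.509, 0.1217, 0.1515]
orientation: [89.8, 71.1, -3.5]
contact_force: [-1.0, -0.0, 0.2]
finger_gap: 0.001
```

{"op": "carry_out", "data": {
  "targets": [
    {"fingers": -1, "translation": [0.05, 0.14, -0.01], "rotation": [0, 0, 0]},
    {"fingers": -1, "translation": [0.09, 0.28, -0.02], "rotation": [0, 0, 0]},
    {"fingers": -1, "translation": [0.14, 0.42, -0.03], "rotation": [0, 0, 0]},
    {"fingers": -1, "translation": [0.18, 0.52, -0.04], "rotation": [0, 0, 0]},
    {"fingers": -1, "translation": [0.21, 0.6, -0.05], "rotation": [0, 0, 0]}
  ]
}}

```text
time_s: 12.65
ee_pos: [0.5155, 0.1218, 0.1515]
orientation: [89.8, 71.1, -3.6]
contact_force: [-0.4, -0.2, 0.4]
finger_gap: 0.005
```

```bash
sed -i 's/0.1695\]/0.152]/' look.py; python3 look.py w16; python3 - <<'E'
import cv2
i=cv2.imread("pics/w16.png");cv2.imwrite("pics/w16z.png",cv2.resize(i[70:270,180:380],None,fx=3,fy=3))
E
```

```text
12.65 [0.5155 0.1218 0.1515] [89.8 71.1 -3.6] F [-0.4 -0.2  0.4]
red n 640 x' mean 0.5588 y 0.176 0.219 yaw -2.7
needle n 509 y 0.136 0.194 tip x' 0.5456 all 0.546 slope -2.6
offset mm (tip) 13.2
t 12.7 at [0.5156 0.1218 0.1515] F [-0.36  0.05 -0.47]
trans cm [-0.05  0.01 -0.02] rot [0. 0. 0.]
```

View pics/w16z.png

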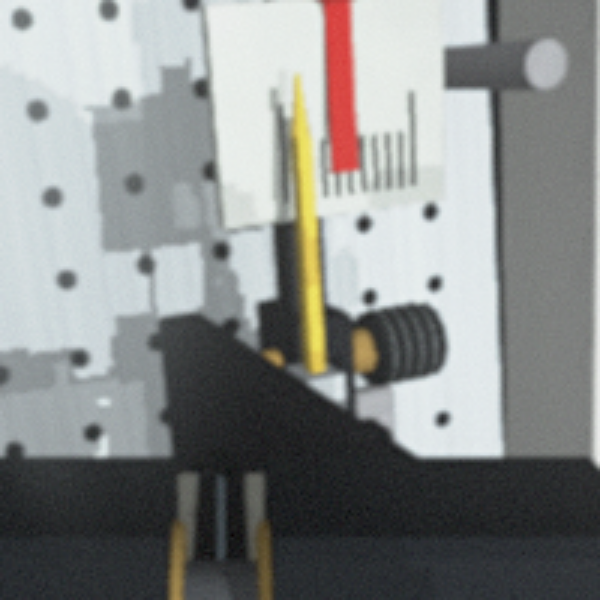

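{"op": "carry_out", "data": {
  "targets": [
    {"fingers": -1, "translation": [0.02, 0.06, -0.01], "rotation": [0, 0, 0]},
    {"fingers": -1, "translation": [0.04, 0.12, -0.01], "rotation": [0, 0, 0]},
    {"fingers": -1, "translation": [0.06, 0.18, -0.02], "rotation": [0, 0, 0]},
    {"fingers": -1, "translation": [0.08, 0.24, -0.02], "rotation": [0, 0, 0]},
    {"fingers": -1, "translation": [0.1, 0.3, -0.03], "rotation": [0, 0, 0]}
  ]
}}

```text
time_s: 13.12
ee_pos: [0.5188, 0.122, 0.1516]
orientation: [89.8, 71.1, -3.5]
contact_force: [-0.9, -0.7, 0.1]
finger_gap: 0.005
```

```bash
python3 look.py w17
```

```text
13.1167 [0.5188 0.122  0.1516] [89.8 71.1 -3.5] F [-0.9 -0.7  0.1]
red n 642 x' mean 0.5588 y 0.176 0.219 yaw -2.2
needle n 526 y 0.136 0.193 tip x' 0.5456 all 0.546 slope -2.6
offset mm (tip) 13.2
t 13.17 at [0.5189 0.122  0.1515] F [0.9  0.04 0.55]
trans cm [-0.05  0.01  0.  ] rot [0. 0. 0.]
```

{"op": "carry_out", "data": {
  "targets": [
    {"fingers": -1, "translation": [0.02, 0.06, -0.01], "rotation": [0, 0, 0]},
    {"fingers": -1, "translation": [0.04, 0.12, -0.01], "rotation": [0, 0, 0]},
    {"fingers": -1, "translation": [0.06, 0.18, -0.02], "rotation": [0, 0, 0]},
    {"fingers": -1, "translation": [0.08, 0.24, -0.02], "rotation": [0, 0, 0]},
    {"fingers": -1, "translation": [0.1, 0.3, -0.02], "rotation": [0, 0, 0]}
  ]
}}

```text
time_s: 13.58
ee_pos: [0.5221, 0.1222, 0.1517]
orientation: [89.8, 71.0, -3.5]
contact_force: [-2.7, 1.9, 1.7]
finger_gap: 0.005
```

```bash
python3 look.py w18
```

```text
13.5833 [0.5221 0.1222 0.1517] [89.8 71.  -3.5] F [-2.7  1.9  1.7]
red n 653 x' mean 0.5588 y 0.177 0.219 yaw -1.9
needle n 523 y 0.136 0.193 tip x' 0.5482 all 0.548 slope -1.1
offset mm (tip) 10.6
t 13.63 at [0.5222 0.1223 0.1517] F [-2.69  1.52  1.67]
trans cm [-0.03 -0.    0.03] rot [0. 0. 0.]
```

{"op": "carry_out", "data": {
  "targets": [
    {"fingers": -1, "translation": [0.02, 0.06, -0.01], "rotation": [0, 0, 0]},
    {"fingers": -1, "translation": [0.04, 0.12, -0.01], "rotation": [0, 0, 0]},
    {"fingers": -1, "translation": [0.06, 0.18, -0.02], "rotation": [0, 0, 0]},
    {"fingers": -1, "translation": [0.08, 0.24, -0.02], "rotation": [0, 0, 0]},
    {"fingers": -1, "translation": [0.1, 0.3, -0.02], "rotation": [0, 0, 0]}
  ]
}}

```text
time_s: 14.05
ee_pos: [0.5256, 0.1225, 0.1519]
orientation: [89.9, 71.0, -3.4]
contact_force: [-5.0, 1.8, 3.7]
finger_gap: 0.005
```

```bash
python3 look.py w19
```

```text
14.05 [0.5256 0.1225 0.1519] [89.9 71.  -3.4] F [-5.   1.8  3.7]
red n 585 x' mean 0.5593 y 0.176 0.219 yaw -4.7
needle n 539 y 0.136 0.195 tip x' 0.5523 all 0.551 slope 1.1
offset mm (tip) 7.1
t 14.1 at [0.5256 0.1225 0.1518] F [-3.98  2.82  3.21]
trans cm [-0.02  0.    0.05] rot [0. 0. 0.]
```

{"op": "carry_out", "data": {
  "targets": [
    {"fingers": -1, "translation": [0.02, 0.06, -0.01], "rotation": [0, 0, 0]},
    {"fingers": -1, "translation": [0.04, 0.12, -0.01], "rotation": [0, 0, 0]},
    {"fingers": -1, "translation": [0.06, 0.18, -0.02], "rotation": [0, 0, 0]},
    {"fingers": -1, "translation": [0.08, 0.24, -0.02], "rotation": [0, 0, 0]},
    {"fingers": -1, "translation": [0.1, 0.28, -0.02], "rotation": [0, 0, 0]}
  ]
}}

```text
time_s: 14.52
ee_pos: [0.5287, 0.1228, 0.152]
orientation: [90.0, 71.0, -3.3]
contact_force: [-6.0, 3.4, 4.8]
finger_gap: 0.004
```

```bash
python3 look.py w20; python3 - <<'E'
import cv2
i=cv2.imread("pics/w20.png");cv2.imwrite("pics/w20z.png",cv2.resize(i[50:250,160:360],None,fx=3,fy=3))
E
```

```text
14.5167 [0.5287 0.1228 0.152 ] [90.  71.  -3.3] F [-6.   3.4  4.8]
red n 453 x' mean 0.5585 y 0.188 0.219 yaw 5.4
needle n 568 y 0.136 0.196 tip x' 0.5554 all 0.5537 slope 2.4
offset mm (tip) 3.1
t 14.57 at [0.5288 0.1228 0.152 ] F [-5.75  1.49  5.15]
trans cm [ 0.   -0.    0.08] rot [0. 0. 0.]
```

View pics/w20z.png

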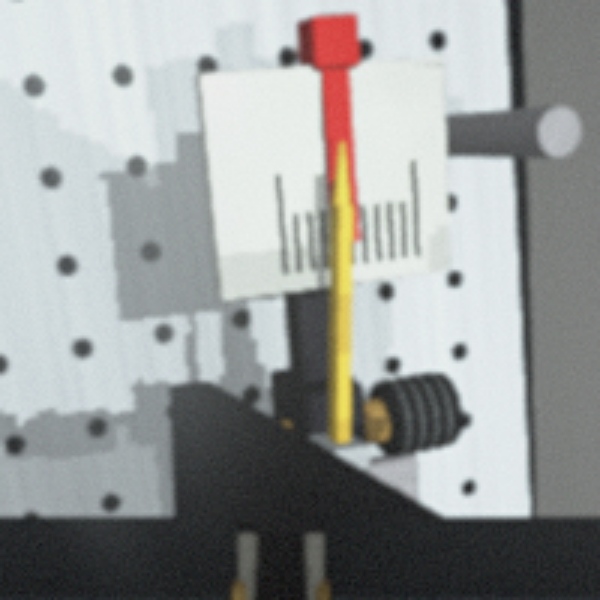

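{"op": "carry_out", "data": {
  "targets": [
    {"fingers": -1, "translation": [0.01, 0.05, 0], "rotation": [0, 0, 0]},
    {"fingers": -1, "translation": [0.03, 0.1, 0], "rotation": [0, 0, 0]},
    {"fingers": -1, "translation": [0.05, 0.15, 0], "rotation": [0, 0, 0]},
    {"fingers": -1, "translation": [0.06, 0.19, 0], "rotation": [0, 0, 0]},
    {"fingers": -1, "translation": [0.07, 0.22, 0], "rotation": [0, 0, 0]}
  ]
}}

```text
time_s: 14.98
ee_pos: [0.531, 0.1229, 0.1521]
orientation: [90.0, 71.0, -3.3]
contact_force: [-7.5, 3.4, 4.4]
finger_gap: 0.006
```

```bash
python3 look.py w21; python3 - <<'E'
from h import *
i=cv2.imread("pics/w21.png");cv2.imwrite("pics/w21z.png",cv2.resize(i[50:250,160:360],None,fx=3,fy=3))
for n in ("scene","top"):
    p=imaging.get_image(n)
    f=p["frame"].astype(int); r,g,b=f[...,0],f[...,1],f[...,2]
    red=(r>110)&(g<.6*r)&(b<.6*r); yel=(r>100)&(g>.7*r)&(b<.72*g)
    for nm,m,z in(("red",red,.127),("yel",yel,.136)):
        v,u=np.nonzero(m); P=np.array([onz(p,(a,c),z) for a,c in zip(u,v)])
        k=(abs(P[:,1]-.17)<.045)&(abs(P[:,0]-.55)<.03); P=P[k]
        print(n,nm,len(P),"x'",[( round(float(y),3),round(float((P@EX)[abs(P[:,1]-y)<.005].mean()),4)) for y in np.arange(.145,.215,.01) if (abs(P[:,1]-y)<.005).any()])
    if n=="scene": cv2.imwrite("pics/s21.png",cv2.resize(p["frame"][130:220,240:360,::-1],None,fx=6,fy=6,interpolation=cv2.INTER_CUBIC))
E
```

```text
14.9833 [0.531  0.1229 0.1521] [90.  71.  -3.3] F [-7.5  3.4  4.4]
red n 535 x' mean 0.5586 y 0.184 0.219 yaw 2.4
needle n 544 y 0.136 0.195 tip x' 0.5575 all 0.5556 slope 3.4
offset mm (tip) 1.1
t 15.03 at [0.531  0.1229 0.1521] F [-7.77  3.32  3.39]
trans cm [ 0.01 -0.    0.09] rot [0. 0. 0.]
scene red 14 x' [(0.175, 0.5591), (0.185, 0.5617), (0.195, 0.5612), (0.205, 0.5607), (0.215, 0.5612)]
scene yel 28 x' [(0.145, 0.5552), (0.155, 0.5566), (0.165, 0.5577), (0.175, 0.5588), (0.185, 0.559)]
top red 19 x' [(0.195, 0.5616), (0.205, 0.5628), (0.215, 0.5619)]
top yel 32 x' [(0.145, 0.557), (0.155, 0.5574), (0.165, 0.5532), (0.175, 0.5587), (0.185, 0.5615), (0.195, 0.5628)]
```

View pics/w21z.png

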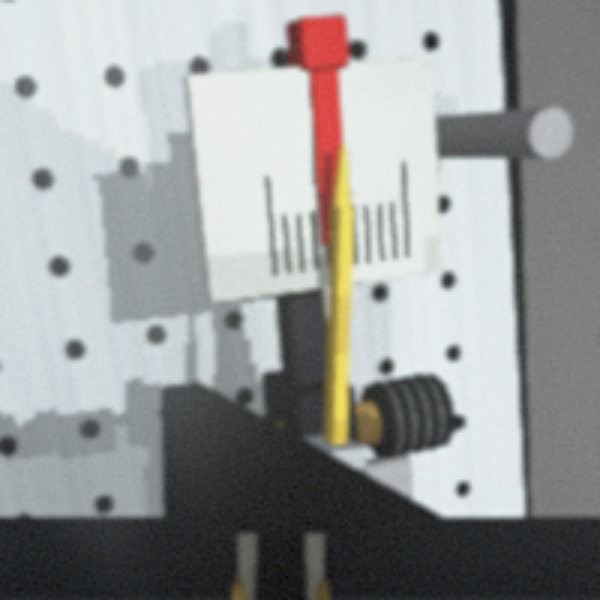

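View pics/s21.png

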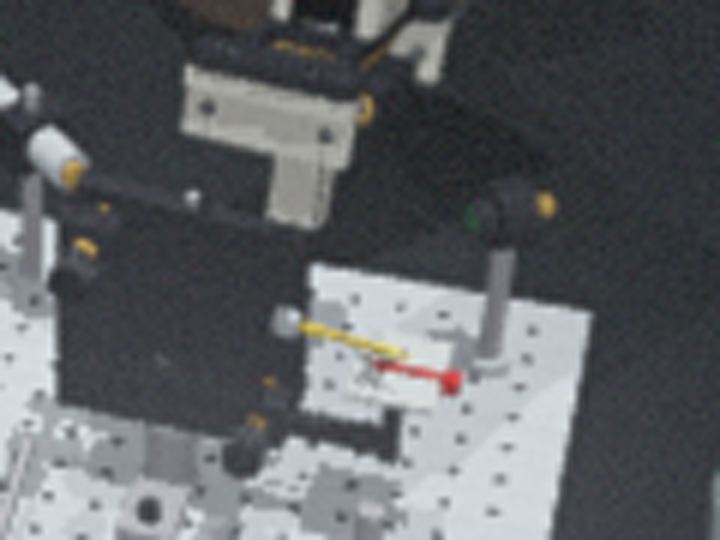

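{"op": "carry_out", "data": {
  "targets": [
    {"fingers": -1, "translation": [0.01, 0.03, 0], "rotation": [0, 0, 0]},
    {"fingers": -1, "translation": [0.02, 0.06, 0], "rotation": [0, 0, 0]},
    {"fingers": -1, "translation": [0.02, 0.07, 0], "rotation": [0, 0, 0]},
    {"fingers": -1, "translation": [0.02, 0.07, 0], "rotation": [0, 0, 0]},
    {"fingers": -1, "translation": [0.02, 0.07, 0], "rotation": [0, 0, 0]}
  ]
}}

```text
time_s: 15.55
ee_pos: [0.5315, 0.123, 0.1521]
orientation: [90.1, 71.0, -3.2]
contact_force: [-7.5, 3.8, 3.8]
finger_gap: 0.006
```

```bash
python3 look.py w22
```

```text
15.55 [0.5315 0.123  0.1521] [90.1 71.  -3.2] F [-7.5  3.8  3.8]
red n 581 x' mean 0.5586 y 0.177 0.219 yaw 1.9
needle n 516 y 0.136 0.195 tip x' 0.5581 all 0.5561 slope 3.4
offset mm (tip) 0.5
t 15.6 at [0.5315 0.123  0.1521] F [-7.54  2.27  4.08]
trans cm [0.01 0.   0.1 ] rot [0. 0. 0.]
```

{"op": "carry_out", "data": {
  "targets": [
    {"fingers": -1, "translation": [0, 0.01, 0], "rotation": [0, 0, 0]},
    {"fingers": -1, "translation": [0, 0.01, 0], "rotation": [0, 0, 0]},
    {"fingers": -1, "translation": [0, 0.01, 0], "rotation": [0, 0, 0]},
    {"fingers": -1, "translation": [0, 0.01, 0], "rotation": [0, 0, 0]},
    {"fingers": -1, "translation": [0, 0.01, 0], "rotation": [0, 0, 0]}
  ]
}}

```text
time_s: 16.02
ee_pos: [0.5314, 0.1229, 0.1521]
orientation: [90.1, 71.0, -3.2]
contact_force: [-7.5, 2.6, 4.7]
finger_gap: 0.008
```

```bash
python3 look.py w23
```

```text
16.0167 [0.5314 0.1229 0.1521] [90.1 71.  -3.2] F [-7.5  2.6  4.7]
red n 566 x' mean 0.5586 y 0.178 0.219 yaw 2.0
needle n 523 y 0.136 0.195 tip x' 0.558 all 0.5559 slope 3.4
offset mm (tip) 0.6
t 16.07 at [0.5314 0.123  0.1521] F [-6.61  2.67  4.61]
trans cm [0.01 0.   0.1 ] rot [0. 0. 0.]
```

{"op": "carry_out", "data": {
  "targets": [
    {"fingers": -1, "translation": [0, 0.01, 0], "rotation": [0, 0, 0]},
    {"fingers": -1, "translation": [0, 0.01, 0], "rotation": [0, 0, 0]},
    {"fingers": -1, "translation": [0, 0.01, 0], "rotation": [0, 0, 0]},
    {"fingers": -1, "translation": [0, 0.01, 0], "rotation": [0, 0, 0]},
    {"fingers": -1, "translation": [0, 0.01, 0], "rotation": [0, 0, 0]}
  ]
}}

```text
time_s: 16.48
ee_pos: [0.5313, 0.123, 0.1521]
orientation: [90.1, 71.1, -3.2]
contact_force: [-7.5, 2.9, 4.1]
finger_gap: 0.002
```

{"op": "carry_out", "data": {
  "targets": [
    {"fingers": -1, "translation": [0, 0.01, 0], "rotation": [0, 0, 0]},
    {"fingers": -1, "translation": [0, 0.01, 0], "rotation": [0, 0, 0]},
    {"fingers": -1, "translation": [0, 0.01, 0], "rotation": [0, 0, 0]},
    {"fingers": -1, "translation": [0, 0.01, 0], "rotation": [0, 0, 0]},
    {"fingers": -1, "translation": [0, 0.01, 0], "rotation": [0, 0, 0]}
  ]
}}

```text
time_s: 16.9
ee_pos: [0.5311, 0.123, 0.1521]
orientation: [90.1, 71.1, -3.2]
contact_force: [-7.9, 2.3, 4.1]
finger_gap: 0.003
```

```bash
python3 look.py w24; python3 - <<'E'
from h import *
print(R.from_euler('xyz',sensors.sense()["orientation"],degrees=True).inv().apply(-EX).round(3))
E
```

```text
16.9 [0.5311 0.123  0.1521] [90.1 71.1 -3.2] F [-7.9  2.3  4.1]
red n 546 x' mean 0.5586 y 0.181 0.219 yaw 2.1
needle n 543 y 0.136 0.195 tip x' 0.5577 all 0.5558 slope 3.5
offset mm (tip) 0.9
t 16.95 at [0.5311 0.123  0.1521] F [-7.67  2.74  3.37]
trans cm [0.01 0.   0.1 ] rot [0. 0. 0.]
[-0.323 -0.942  0.089]
```

{"op": "carry_out", "data": {
  "targets": [
    {"fingers": -1, "translation": [0.01, 0.03, 0], "rotation": [0, 0, 0]},
    {"fingers": -1, "translation": [0.02, 0.06, 0], "rotation": [0, 0, 0]},
    {"fingers": -1, "translation": [0.02, 0.06, 0], "rotation": [0, 0, 0]},
    {"fingers": -1, "translation": [0.02, 0.06, 0], "rotation": [0, 0, 0]},
    {"fingers": -1, "translation": [0.02, 0.06, 0], "rotation": [0, 0, 0]}
  ]
}}

```text
time_s: 17.37
ee_pos: [0.5316, 0.123, 0.1521]
orientation: [90.1, 71.1, -3.2]
contact_force: [-7.5, 2.4, 5.3]
finger_gap: 0.01
```

{"op": "carry_out", "data": {
  "targets": [
    {"fingers": -1, "translation": [0, 0.02, 0], "rotation": [0, 0, 0]},
    {"fingers": -1, "translation": [0, 0.02, 0], "rotation": [0, 0, 0]},
    {"fingers": -1, "translation": [0, 0.02, 0], "rotation": [0, 0, 0]},
    {"fingers": -1, "translation": [0, 0.02, 0], "rotation": [0, 0, 0]},
    {"fingers": -1, "translation": [0, 0.02, 0], "rotation": [0, 0, 0]}
  ]
}}

```text
time_s: 17.78
ee_pos: [0.5315, 0.123, 0.1521]
orientation: [90.2, 71.1, -3.2]
contact_force: [-7.9, 3.1, 3.8]
finger_gap: 0.007
```

{"op": "carry_out", "data": {
  "targets": [
    {"fingers": -1, "translation": [0, 0.02, 0], "rotation": [0, 0, 0]},
    {"fingers": -1, "translation": [0, 0.02, 0], "rotation": [0, 0, 0]},
    {"fingers": -1, "translation": [0, 0.02, 0], "rotation": [0, 0, 0]},
    {"fingers": -1, "translation": [0, 0.02, 0], "rotation": [0, 0, 0]},
    {"fingers": -1, "translation": [0, 0.02, 0], "rotation": [0, 0, 0]}
  ]
}}

```text
time_s: 18.2
ee_pos: [0.5315, 0.123, 0.1521]
orientation: [90.2, 71.1, -3.1]
contact_force: [-7.3, 2.3, 4.5]
finger_gap: 0.003
```

```bash
python3 look.py w25
```

```text
18.2 [0.5315 0.123  0.1521] [90.2 71.1 -3.1] F [-7.3  2.3  4.5]
red n 577 x' mean 0.5586 y 0.177 0.219 yaw 1.8
needle n 528 y 0.136 0.194 tip x' 0.558 all 0.556 slope 3.4
offset mm (tip) 0.5
t 18.25 at [0.5314 0.123  0.1521] F [-6.93  3.78  4.48]
trans cm [0.01 0.01 0.1 ] rot [0. 0. 0.]
```

{"op": "carry_out", "data": {
  "targets": [
    {"fingers": -1, "translation": [-0.02, -0.06, 0], "rotation": [0, 0, 0]},
    {"fingers": -1, "translation": [-0.04, -0.12, 0.01], "rotation": [0, 0, 0]},
    {"fingers": -1, "translation": [-0.06, -0.18, 0.01], "rotation": [0, 0, 0]},
    {"fingers": -1, "translation": [-0.08, -0.24, 0.02], "rotation": [0, 0, 0]},
    {"fingers": -1, "translation": [-0.1, -0.3, 0.02], "rotation": [0, 0, 0]}
  ]
}}

```text
time_s: 18.67
ee_pos: [0.5281, 0.1228, 0.152]
orientation: [90.1, 71.1, -3.2]
contact_force: [-5.0, 1.2, 3.5]
finger_gap: 0.006
```

{"op": "carry_out", "data": {
  "targets": [
    {"fingers": -1, "translation": [-0.02, -0.06, 0], "rotation": [0, 0, 0]},
    {"fingers": -1, "translation": [-0.04, -0.12, 0.01], "rotation": [0, 0, 0]},
    {"fingers": -1, "translation": [-0.06, -0.18, 0.01], "rotation": [0, 0, 0]},
    {"fingers": -1, "translation": [-0.08, -0.24, 0.02], "rotation": [0, 0, 0]},
    {"fingers": -1, "translation": [-0.1, -0.3, 0.02], "rotation": [0, 0, 0]}
  ]
}}

```text
time_s: 19.08
ee_pos: [0.5247, 0.1226, 0.1518]
orientation: [90.1, 71.1, -3.3]
contact_force: [-4.0, 0.4, 2.0]
finger_gap: 0.005
```

{"op": "carry_out", "data": {
  "targets": [
    {"fingers": -1, "translation": [-0.02, -0.06, 0], "rotation": [0, 0, 0]},
    {"fingers": -1, "translation": [-0.04, -0.12, 0.01], "rotation": [0, 0, 0]},
    {"fingers": -1, "translation": [-0.06, -0.18, 0.01], "rotation": [0, 0, 0]},
    {"fingers": -1, "translation": [-0.08, -0.24, 0.02], "rotation": [0, 0, 0]},
    {"fingers": -1, "translation": [-0.1, -0.3, 0.02], "rotation": [0, 0, 0]}
  ]
}}

```text
time_s: 19.5
ee_pos: [0.5213, 0.1222, 0.1516]
orientation: [90.0, 71.2, -3.4]
contact_force: [-2.1, -1.2, 0.4]
finger_gap: 0.008
```

```bash
python3 look.py w26
```

```text
19.5 [0.5213 0.1222 0.1516] [90.  71.2 -3.4] F [-2.1 -1.2  0.4]
red n 642 x' mean 0.5588 y 0.176 0.218 yaw -1.9
needle n 527 y 0.136 0.194 tip x' 0.5474 all 0.5474 slope -1.6
offset mm (tip) 11.3
t 19.55 at [0.5212 0.1222 0.1516] F [-1.51 -0.35 -0.06]
trans cm [-0.04  0.02  0.02] rot [0. 0. 0.]
```

Still in contact and 1.8 mm from rest. I'll keep easing at the same pace.

{"op": "carry_out", "data": {
  "targets": [
    {"fingers": -1, "translation": [-0.02, -0.05, 0], "rotation": [0, 0, 0]},
    {"fingers": -1, "translation": [-0.03, -0.1, 0.01], "rotation": [0, 0, 0]},
    {"fingers": -1, "translation": [-0.05, -0.15, 0.01], "rotation": [0, 0, 0]},
    {"fingers": -1, "translation": [-0.07, -0.2, 0.02], "rotation": [0, 0, 0]},
    {"fingers": -1, "translation": [-0.1, -0.27, 0.02], "rotation": [0, 0, 0]}
  ]
}}

```text
time_s: 19.97
ee_pos: [0.5186, 0.1225, 0.1519]
orientation: [90.1, 71.1, -3.3]
contact_force: [0.6, -0.2, 0.2]
finger_gap: 0.005
```

```bash
python3 look.py w27
```

```text
19.9667 [0.5186 0.1225 0.1519] [90.1 71.1 -3.3] F [ 0.6 -0.2  0.2]
red n 633 x' mean 0.5588 y 0.177 0.219 yaw -2.3
needle n 520 y 0.136 0.193 tip x' 0.5457 all 0.546 slope -2.5
offset mm (tip) 13.1
t 20.02 at [0.5185 0.1224 0.1519] F [ 0.47  0.03 -0.07]
trans cm [-0.01  0.02  0.04] rot [0. 0. 0.]
```

{"op": "carry_out", "data": {
  "targets": [
    {"fingers": -1, "translation": [-0.03, -0.09, 0.01], "rotation": [0, 0, 0]},
    {"fingers": -1, "translation": [-0.06, -0.18, 0.02], "rotation": [0, 0, 0]},
    {"fingers": -1, "translation": [-0.12, -0.36, 0.03], "rotation": [0, 0, 0]},
    {"fingers": -1, "translation": [-0.25, -0.7, 0.05], "rotation": [0, 0, 0]},
    {"fingers": -1, "translation": [-0.4, -1.2, 0.1], "rotation": [0, 0, 0]}
  ]
}}

```text
time_s: 20.43
ee_pos: [0.5056, 0.1222, 0.1518]
orientation: [90.1, 71.1, -3.3]
contact_force: [0.3, 0.5, 0.5]
finger_gap: 0.008
```

```bash
python3 look.py w28; python3 - <<'E'
from h import *
print(sensors.sense()["q"].round(1))
plan([0.475,0.122,0.152]);plan([0.46,0.122,0.25],target(10,-3))
E
```

```text
20.4333 [0.5056 0.1222 0.1518] [90.1 71.1 -3.3] F [0.3 0.5 0.5]
red n 605 x' mean 0.5586 y 0.176 0.219 yaw -2.1
needle n 463 y 0.136 0.194 tip x' 0.5456 all 0.5459 slope -2.5
offset mm (tip) 13.0
t 20.48 at [0.5047 0.1217 0.1516] F [-0.34  0.38 -0.02]
trans cm [-0.01  0.1  -0.04] rot [0. 0. 0.]
[ 44.9  -2.7 -47.6  25.  -34.8 112.4]
t 20.48 at [0.5047 0.1217 0.1516] F [-0.34  0.38 -0.02]
trans cm [-1.   -2.79  0.14] rot [0. 0. 0.]
t 20.48 at [0.5047 0.1217 0.1516] F [-0.34  0.38 -0.02]
trans cm [-10.75  -1.04   0.23] rot [-0.4  0.1 -8.9]
```

Back at rest, finger clear. Now I'll retreat back and up.

{"op": "carry_out", "data": {
  "targets": [
    {"fingers": -1, "translation": [-0.4, -1, 0], "rotation": [0, 0, 0]},
    {"fingers": -1, "translation": [-1.2, -1.8, 0.1], "rotation": [0, 0, 0]},
    {"fingers": -1, "translation": [-3, -1.9, 0.2], "rotation": [0, 0, -2]},
    {"fingers": -1, "translation": [-5, -1.9, 0.2], "rotation": [0, 0, -4]},
    {"fingers": -1, "translation": [-7.5, -1.6, 0.2], "rotation": [0, 0, -6]}
  ]
}}

```text
time_s: 20.9
ee_pos: [0.4632, 0.1217, 0.2171]
orientation: [89.9, 77.4, -3.4]
contact_force: [1.2, 0.2, -0.8]
finger_gap: 0.01
```

{"op": "carry_out", "data": {
  "targets": [
    {"fingers": -1, "translation": [-1.5, 0, 0], "rotation": [0, 0, -1]},
    {"fingers": -1, "translation": [-3, 0, 0], "rotation": [0, 0, -2]},
    {"fingers": -1, "translation": [-4, 0, 0], "rotation": [0, 0, -3]},
    {"fingers": -1, "translation": [-4.5, 0, 0], "rotation": [0, 0, -3]},
    {"fingers": -1, "translation": [-4.5, 0, 0], "rotation": [0, 0, -3]}
  ]
}}

```text
time_s: 21.32
ee_pos: [0.4537, 0.1226, 0.262]
orientation: [90.3, 80.3, -3.0]
contact_force: [0.8, -0.5, -0.0]
finger_gap: 0.007
```

{"op": "carry_out", "data": {
  "targets": [
    {"fingers": -1, "translation": [0, 0, 0], "rotation": [0, 0, 0]},
    {"fingers": -1, "translation": [0, 0, 0], "rotation": [0, 0, 0]},
    {"fingers": -1, "translation": [0, 0, 0], "rotation": [0, 0, 0]},
    {"fingers": -1, "translation": [0, 0, 0], "rotation": [0, 0, 0]},
    {"fingers": -1, "translation": [0, 0, 0], "rotation": [0, 0, 0]}
  ]
}}

```text
time_s: 21.73
ee_pos: [0.4535, 0.1224, 0.2615]
orientation: [90.1, 80.3, -3.2]
contact_force: [0.1, 0.1, 0.4]
finger_gap: 0.003
```

```bash
python3 look.py w29; python3 - <<'E'
from h import *
p=imaging.get_image("scene");save(p,"s29.png")
E
```

```text
21.7333 [0.4535 0.1224 0.2615] [90.1 80.3 -3.2] F [0.1 0.1 0.4]
red n 240 x' mean 0.559 y 0.177 0.218 yaw -1.9
needle n 219 y 0.137 0.191 tip x' 0.5456 all 0.546 slope -2.4
offset mm (tip) 13.3
t 21.78 at [0.4535 0.1225 0.2616] F [-0.36 -0.58 -0.84]
trans cm [10.81 -1.85  0.06] rot [0. 0. 0.]
```

View pics/s29.png

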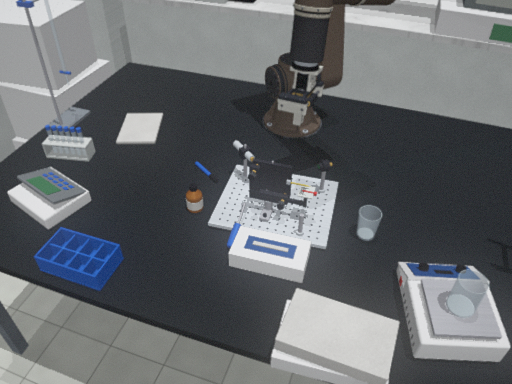

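View pics/w29.png

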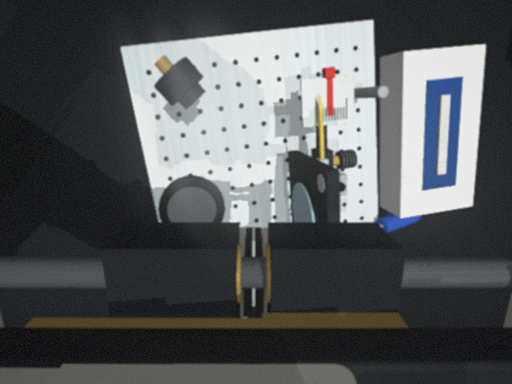

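The needle is back at rest (tip about (319,98) in the wrist view, mark about (331,95)), and the other things stand where they were. The arm is clear and still.

```bash
python3 -c "
from plant import workorder
print(workorder.hand_in())"
```

```text
the job is handed in; nothing more can be done
None
```

I pressed the silver-dot corner back with the closed fingertips until the needle stood over the red mark, and held it there for about 2.5 s. I then eased it back to rest with the finger on the corner and moved clear. The job was handed in at about 22 s, and no verdict was reported.

- **On the mark:** during the hold the wrist camera put the needle tip 0.5 to 0.9 mm short of the mark. Just before a last 0.7 mm push, the scene camera read about 1.3 mm short and the top camera about level. The holding force along the press was 7 to 8 N.
- **Easing back:** the finger drew back at about 8 mm/s. It was still pressing with about 2 N at 1.8 mm from rest.
- **Last check:** the needle is back at its starting position to within 0.2 mm. The red mark is unmoved, also to a few tenths of a millimetre. The wrist force is near zero, and nothing looked displaced in the pictures.

**Disagreement with the brief:** the closed fingers end about 18 mm short of the stated TCP. On the first approach they therefore passed just over the plate's top edge. Force and needle showed no contact, so I backed off, lowered the tool and approached again.

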